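# Fetch the pot from behind the glaze jars

### The job

Move all three glaze jars out of the yellow tray onto the wooden ware board without disturbing the terracotta pot behind them, then stand the pot in the middle of the banding wheel. Only when the pot is there, put each jar back in the tray on the very spot it came from. Set everything down upright, never letting go of it in mid-air, and leave the mug, the brush and the round rib alone.

Things in the scene. Friction and masses are not known exactly. Their poses are not given: they have to be found in the camera images.
- jar_blue: glaze jar: upright dark blue cylinder with a lid of the same colour, 44 mm diameter up to 88 mm, then a 41 mm lid up to 104 mm total height; round, so any grasp yaw will do; about 0.16 kg. Origin at the centre of its underside, z up. It starts in the yellow tray, on any one of the three jar spots
- jar_green: glaze jar: upright green cylinder with a lid of the same colour, 44 mm diameter up to 88 mm, then a 41 mm lid up to 104 mm total height; round, so any grasp yaw will do; about 0.16 kg. Origin at the centre of its underside, z up. It starts in the yellow tray, on any one of the three jar spots
- jar_white: glaze jar: upright white cylinder with a lid of the same colour, 44 mm diameter up to 88 mm, then a 41 mm lid up to 104 mm total height; round, so any grasp yaw will do; about 0.16 kg. Origin at the centre of its underside, z up. It starts in the yellow tray, on any one of the three jar spots
- pot: small open terracotta pot, upright, straight-sided, 54 mm outside diameter (48 mm at the foot), 45 mm tall, wall 5 mm, 0.11 kg. Origin at the centre of its underside, z up. It starts in the tray on its rearmost spot (farthest from the robot), hemmed in by the taller jars
- tray: fixed ochre-yellow tray, 190 mm (its x, away from the robot) by 240 mm (its y); floor 6 mm thick, rim 6 mm wide, 16 mm high. Origin: centre of its underside. Four dark painted discs, 58 mm across, on its floor: jar spots at (-45, 0), (10, 68), (10, -68) mm, the pot's at (35, 0) mm in its x, y; things start within 3 mm of them in each direction
- ware_board: fixed flat brown wooden board, 280 mm (its x, roughly away from the robot) by 130 mm (its y), 18 mm thick, on the table to the left or right of the tray; room for three jars in a row along its x. Origin at the centre of its underside; top 18 mm above it
- banding_wheel: fixed grey metal turntable (it does not turn), disc 160 mm diameter with concentric rings drawn on it, top 60 mm above its underside, on the other side of the tray from the board. Origin at the centre of its underside, on its axis
- mug: bystander: blue ceramic mug, 72 mm diameter, 85 mm tall, beyond the tray on one side. Origin at the centre of its underside. Not to be disturbed.
- brush: bystander: flat paint brush with a wooden handle, lying on the table beyond the tray. Origin at its underside. Not to be disturbed.
- rib: bystander: round flat dark-wood potter's rib (scraper), 64 mm diameter, 8 mm thick, lying beyond the tray. Origin at the centre of its underside. Not to be disturbed.
Things that resemble listed ones, but are neither listed nor needed, are in the scene too. Several things have the shape of the jar_blue; the one meant has the colours described above.

How it is judged:
By the outcome, as a careful person would: the job done as asked, in the order asked, and still so for the second after the job is handed in, with the robot touching nothing.
It also fails if it takes over 134 s, if anything falls off the work surface, if the arm or the gripper's body presses on something with over 40 N, if the wrist force passes 120 N, or if a joint passes its speed limit or range.

### The arm

A 6-joint arm with a two-finger parallel gripper is mounted at the origin on the work surface. World frame = base frame: x ahead of the robot, y to its left, z up, the work surface at z = 0. Lengths are in m, angles in rad, forces in N, time in s.
With the tool pointing down it reaches from about 0.375 to 0.9 m from the base axis. Payload 3.1 kg.
Tool frame: the origin (TCP) lies between the finger pads; the fingertips stand arm.finger_overhang ahead of it and the grasp point (between the pads) lies 3 mm ahead of it (arm.finger_overhang is the distance from the TCP to the fingertips, in m); y points along the fingers, z is the direction in which the jaws open and shut, and the axes are right-handed (so a half turn about y gives the same grasp; the last joint's range is limited). The gripper opens to 87 mm and grips with 3 to 60 N. Pads are 19 mm wide; open, the fingers measure 117 mm over their backs; the gripper's body (75 mm by 190 mm) begins 51 mm behind the grasp point.
Start: joints at [0.983, 0.527, 1.433, -0, 1.181, -0.178], TCP at [0.249, 0.573, 0.245] pointing down, gripper open.
Joint ranges: [-3.08, 3.08], [-0.75, 2.2], [0.22, 2.44], [-1.43, 4.57], [0, 2.65], [-2.85, 2.85]. Speed limits (rad/s): [2.79, 2.79, 3.14, 3.14, 3.14, 3.14].

### API

Orientations are given as a unit quaternion [w, x, y, z].
In Python, from cell import readout, vision, finish_job, arm gives the robot as it stands. The module is installed in compiled form; this text tells all that it offers.
- The arm moves only by the tool drive_tool, never from a script. Its argument "targets" is a list of rows, each a list of 6 numbers: the shift along the tool's x, y, z in units of 80 mm (1.0 is 80 mm), then the turn, a rotation vector about the tool's x, y, z in units of pi rad (1.0 is pi rad). In form: [[tx, ty, tz, ax, ay, az], ...]. A call has 1 to 20 rows; each row shifts and turns the pose as measured when the row begins, along the tool's axes as they then stand; what a row does not reach is not made up. A row lasts 1/8 s, in which the tool goes at most 62.5 mm and 10.7 degrees, less where a joint would pass 70% of its speed; a pose out of reach is approached as far as the arm can. A call with a number of a shift or a turn outside -1 to 1 is refused whole. A call with a gripper value outside its range is refused whole. "grip" is the closure, from -1 (fully open) to 1 (shut), set as the call begins (left out, the last holds). The fingers move at their own pace and stop on an object; "squeeze" is the grip in N (left out, the last holds). Time passes only in rows, so rows that do not move let the fingers close. It gives the time, the measured TCP pose, the force and the opening at its end, in the units of the state.
- readout.get_state(): the state, without advancing time (a new reading comes with each control period).
- vision.capture(name): name is "scene" or "top" or "wrist"; returns a dict with "pixels" (420x560x3 uint8, red, green, blue), "depth" (420x560 float32, m along the optical axis (not along the pixel's ray), 0 where there is no reading), "vertical_fov" (degrees; the focal length in pixels is half the picture's height over the tangent of half this angle, whatever the lens; pixels are square), "cx", "cy" (the principal point, pixels), "D" ([k1, k2, p1, p2, k3] as OpenCV has them; the pictures are not rectified), "position" and "rotation" of the camera in the world; the wrist camera has in their place "hand_eye" (4x4, takes a point from camera to tool coordinates, whose origin is the TCP and whose axes are the tool frame's). Camera axes: x right, y down, z forward; pixel columns grow to the right and rows downward; lengths in m; the calibration is good to about 2 mm. A picture is of the moment at which its call begins: read the wrist's pose just before it.
- finish_job(): hands the job in, once; it reports no verdict.
The state is a dict: "time": time; "qpos": joint angles; "dq": joint speeds; "effort": joint torques, N m; "position": TCP position; "tool_rot": TCP orientation; "ft_force": force on the tool from outside, world axes, zero at the start; "torque": the same for the moment, N m; "grip_width": finger opening in m.
Only numpy, scipy, OpenCV 4.12 (cv2) and the standard library are available. Lean on these libraries where they do the work, as an engineer would, in place of code of your own. Each camera call takes 0.05 s, during which the arm holds its last target. There are 200 camera calls.

## Working session

There is one attempt and no reset: what is moved stays moved. The work goes in short steps, Python scripts to look and compute and a tool call to move; the robot and the scene stay as the last step left them, time stands still between calls to the robot, and variables do not carry over. Pictures are saved under pics/ and viewed, about 12 in all and at most 16, crops included, and the job is handed in when it is done.

Besides the shell and the picture viewer there is one more tool, called by a JSON object that holds its "api" and its "payload", one argument or row to a line. drive_tool: Moves the arm, as the interface text tells. Shifts and turns lie within -1 to 1; 1 stands for 80 mm of shift or pi rad of turn. Its arguments: {"type":"object","properties":{"targets":{"type":"array","items":{"type":"array","items":{"type":"number","minimum":-1,"maximum":1}}},"grip":{"type":"number"},"squeeze":{"type":"number"}},"required":["targets"]}

```bash
mkdir -p pics
cat > h.py <<'E'
import numpy as np, cv2
from cell import readout, vision, finish_job, arm
from scipy.spatial.transform import Rotation as R
def cam(n):
    c=vision.capture(n); h,w=c["pixels"].shape[:2]
    f=h/2/np.tan(np.radians(c["vertical_fov"])/2)
    c["K"]=np.array([[f,0,c["cx"]],[0,f,c["cy"]],[0,0,1.]]); c["D"]=np.array(c["D"],float); return c
def rot(c):
    r=np.array(c["rotation"],float); 
    return r if r.shape==(3,3) else R.from_quat(r[[1,2,3,0]]).as_matrix()
def save(c,name): cv2.imwrite("pics/"+name,c["pixels"][:,:,::-1])
def cloud(c):
    h,w=c["depth"].shape; u,v=np.meshgrid(np.arange(w),np.arange(h))
    p=cv2.undistortPoints(np.stack([u,v],-1).reshape(-1,1,2).astype(np.float64),c["K"],c["D"]).reshape(h,w,2)
    d=c["depth"][...,None]; P=np.concatenate([p*d,d],-1)
    return P@rot(c).T+np.array(c["position"])
E
python3 - <<'E'
from h import *
s=readout.get_state(); print(s); print(arm.finger_overhang)
for n in("scene","top"):
    c=cam(n); save(c,n+"0.png"); np.savez(n+"0.npz",P=cloud(c),I=c["pixels"]); print(n,c["position"],c["rotation"],c["vertical_fov"],c["D"],c["cx"],c["cy"])
E
```

```text
{'time': 0.0, 'qpos': array([ 9.82530216e-01,  5.28468485e-01,  1.43390904e+00, -1.10585836e-05,
        1.18137895e+00, -1.78487112e-01]), 'dq': array([-1.52565163e-03,  8.79467289e-05,  9.60001134e-04, -2.47470215e-03,
       -4.96424624e-05,  1.65194652e-04]), 'effort': array([ 3.20406243e-04, -4.40045178e+01, -1.76592976e+01,  6.32819301e-02,
        5.83141192e-02, -1.50441751e-04]), 'position': array([0.24858555, 0.57268933, 0.24356801]), 'tool_rot': array([-0.69160562,  0.6930273 , -0.14414849,  0.14358287]), 'ft_force': array([0.53840261, 0.41509574, 0.43553086]), 'torque': array([-0.0118105 , -0.02924224, -0.01086004]), 'grip_width': 0.08709757059636714}
0.022
scene [ 0.98705445 -0.27745702  0.9111434 ] [-0.22875738  0.8502405   0.45823647 -0.12157504] 52.807926524527765 [-0.04195741  0.          0.          0.          0.        ] 279.92629644197797 217.32850552403232
top [0.49212884 0.00788038 0.95361531] [-0.03343397  0.70786415 -0.70492386  0.02988094] 56.08711235556199 [0.01074467 0.         0.         0.         0.        ] 284.58975384346945 204.77410160137094
```

View pics/top0.png

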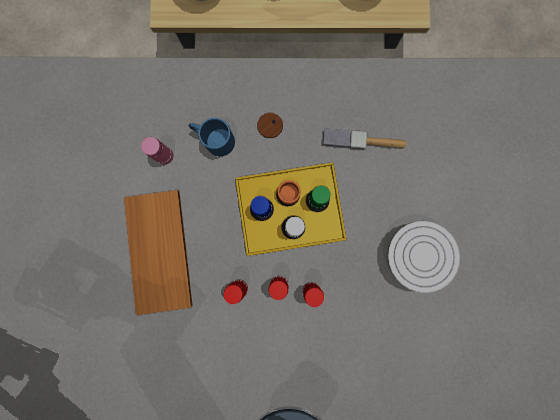

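View pics/scene0.png

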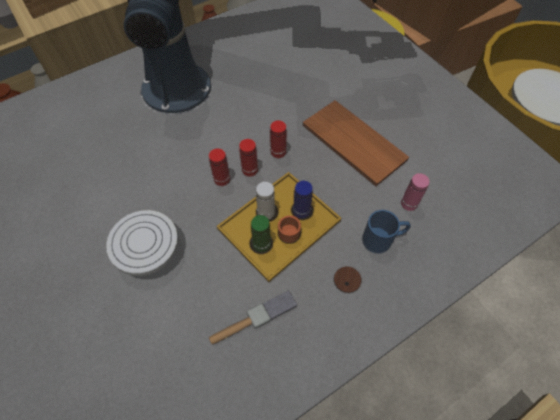

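Top view: blue jar (261,205), green (320,194), white (293,228), pot (288,192). The lookalikes of the same shape are three red jars (234,292), (278,288) and (313,295) and a pink one (152,147), none of them wanted. The board is left (158,252) and the wheel right (424,256). The scene view agrees. Next I'll measure.

```bash
cat > meas.py <<'E'
from h import *
def circ(P): # min enclosing-ish circle fit on xy
    (x,y),r=cv2.minEnclosingCircle((P[:,:2]*1000).astype(np.float32)); return round(x,1),round(y,1),round(r,1)
def run(c):
    P=cloud(c); I=c["pixels"]; z=P[...,2]; out=[]
    m=((z>.030)&(z<.2)).astype(np.uint8)
    n,l=cv2.connectedComponents(cv2.erode(m,np.ones((2,2))))
    for i in range(1,n):
        k=l==i
        if k.sum()<25: continue
        Q=P[k]; zt=np.percentile(Q[:,2],90); kt=k&(abs(z-zt)<.006)
        T=P[kt]
        if len(T)<10 or abs(T[:,1]).max()>.6: continue
        print(np.argwhere(kt).mean(0)[::-1].round(),"ztop",round(zt*1000,1),"med",(np.median(T,0)*1000).round(1),"mean",(T.mean(0)*1000).round(1),"circ",circ(T),"n",len(T),"rgb",I[kt].mean(0).round())
if __name__=="__main__":
    for n in("top","scene"): 
        c=cam(n); print(n); run(c)
        if n=="top":
            P=cloud(c); I=c["pixels"]; hsv=cv2.cvtColor(I,cv2.COLOR_RGB2HSV)
            z=P[...,2]
            for nm,m in (("board",(z>.012)&(z<.024)&(P[...,1]>.15)&(P[...,0]<.65)),("tray",(hsv[...,0]>17)&(hsv[...,0]<32)&(hsv[...,1]>150)&(z<.03)&(z>-.02)&(P[...,0]<.8)&(abs(P[...,1])<.2))):
                nn,l,st,_=cv2.connectedComponentsWithStats(m.astype(np.uint8)); m=l==1+st[1:,4].argmax()
                Q=P[m]; print(nm,cv2.minAreaRect((Q[:,:2]*1000).astype(np.float32)),len(Q),np.percentile(Q[:,2],[5,50,95]))
                print(Q.mean(0))
            print("table z",P[350,400],P[100,300])
E
python3 meas.py
```

```text
top
[214. 132.] ztop 83.5 med [735.7 171.4  83.3] mean [733.6 171.9  82.8] circ (734.6, 178.4, 41.8) n 112 rgb [46. 71. 94.]
[151. 146.] ztop 105.0 med [696.8 306.2 103.7] mean [696.7 306.2 103.6] circ (697.4, 307.2, 19.6) n 239 rgb [167. 115. 138.]
[289. 192.] ztop 52.3 med [6.03e+02 3.00e-01 5.06e+01] mean [603.8   1.8  50.6] circ (603.9, 2.6, 25.5) n 69 rgb [160.  88.  53.]
[321. 195.] ztop 111.6 med [589.6 -65.9 109.8] mean [590.3 -65.1 109.8] circ (589.9, -65.1, 19.5) n 253 rgb [ 46. 121.  69.]
[260. 205.] ztop 111.5 med [567.2  65.2 109.9] mean [567.3  65.1 109.9] circ (567.3, 65.2, 19.2) n 243 rgb [ 33.  58. 140.]
[295. 226.] ztop 111.5 med [522.4 -10.1 109.7] mean [522.3  -9.8 109.8] circ (521.9, -9.9, 19.8) n 256 rgb [172. 173. 174.]
[423. 256.] ztop 62.6 med [ 457.9 -298.    60.5] mean [ 457.4 -297.9   60.5] circ (456.6, -298.1, 79.8) n 3834 rgb [163. 163. 164.]
[278. 289.] ztop 105.5 med [388.4  25.5 103.9] mean [387.9  25.4 103.9] circ (387.7, 25.6, 20.2) n 276 rgb [170.  42.  37.]
[233. 294.] ztop 105.4 med [378.  120.7 103.7] mean [378.4 120.3 103.8] circ (378.8, 120.0,
[... 1304 characters left out ...]
mean [698.7 307.3 106.7] circ (698.0, 308.1, 20.3) n 190 rgb [157. 101. 122.]
[262. 208.] ztop 113.3 med [577.2 -52.4 112.1] mean [560.6 -41.5 112.1] circ (557.6, -37.4, 62.8) n 414 rgb [101. 122. 102.]
[303. 189.] ztop 113.4 med [568.7  64.  112.6] mean [568.8  64.2 112.4] circ (567.3, 64.9, 19.6) n 195 rgb [ 42.  46. 104.]
[142. 242.] ztop 64.8 med [ 463.1 -299.4   62.8] mean [ 462.2 -299.1   62.8] circ (458.9, -297.8, 79.2) n 3319 rgb [159. 161. 163.]
[385. 226.] ztop 85.8 med [739.5 175.4  85.8] mean [737.  172.   85.2] circ (733.5, 178.6, 42.8) n 171 rgb [51. 64. 79.]
[290. 226.] ztop 54.0 med [606.8   4.8  52.2] mean [605.9   3.5  52.3] circ (604.8, 2.6, 26.4) n 94 rgb [115.  68.  47.]
```

Run:
```python
from h import *
I=np.load("top0.npz")["I"][150:320,210:380]; cv2.imwrite("pics/crop0.png",cv2.resize(I[:,:,::-1],None,fx=3.5,fy=3.5,interpolation=2))
```

```text
(no output)
```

View pics/crop0.png

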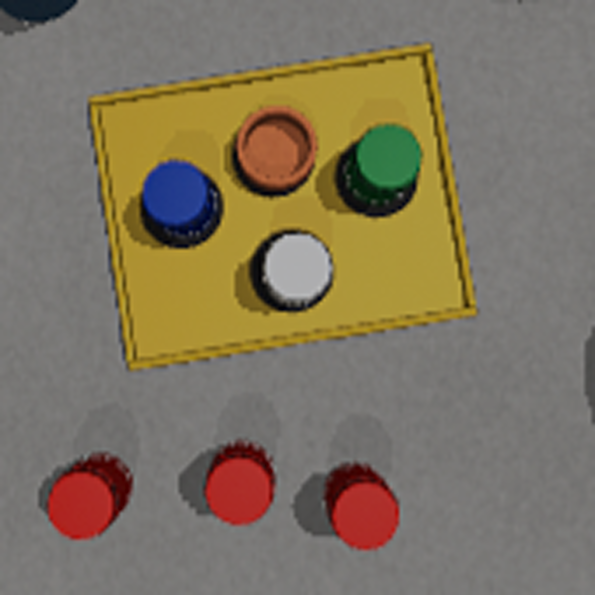

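```bash
cat > go.py <<'E'
# usage: go.py x y z [jawdeg] [nrows] : TCP target mm; jaw axis angle in world deg
from h import *
import sys
a=[float(v) for v in sys.argv[1:]]
s=readout.get_state(); q=np.array(s["tool_rot"]); M=R.from_quat(q[[1,2,3,0]]); m=M.as_matrix(); p=np.array(s["position"])*1000
print("t",round(s["time"],2),"pos",p.round(1),"y",m[:,1].round(3),"jaw",np.degrees(np.arctan2(m[1,2],m[0,2])).round(2),"F",np.round(s["ft_force"],1),"w",round(s["grip_width"]*1000,1),"q",np.round(s["qpos"],2))
if a:
    j=a[3] if len(a)>3 else 99; y=np.array([0,0,-1.])
    cur=np.degrees(np.arctan2(m[1,2],m[0,2])); j+=180*round((cur-j)/180)
    z=np.array([np.cos(np.radians(j)),np.sin(np.radians(j)),0]); T=np.c_[np.cross(y,z),y,z]
    rv=(M.inv()*R.from_matrix(T)).as_rotvec()/np.pi; d=m.T@(np.array(a[:3])-p)/80
    print("shift units",d.round(3),"turn units",rv.round(4)); 
    n=int(a[4]) if len(a)>4 else 0
    if n:
        # rows: turn evenly, with shift axes following the turn
        rows=[]; 
        for i in range(n):
            Mi=M*R.from_rotvec(rv*np.pi*i/n); rows.append(np.r_[Mi.inv().apply((np.array(a[:3])-p)/n)/80,rv/n].round(3).tolist())
        print(rows)
E
python3 go.py 523 -10 200 98.5 14
```

```text
t 0.2 pos [248.8 572.9 243.9] y [-0.001 -0.001 -1.   ] jaw 66.52 F [0.6 0.1 0.1] w 86.8 q [ 0.98  0.53  1.43 -0.    1.18 -0.18]
shift units [ 6.047  0.555 -5.317] turn units [ 0.0004 -0.1777 -0.0002]
[[0.432, 0.04, -0.38, 0.0, -0.013, -0.0], [0.416, 0.04, -0.397, 0.0, -0.013, -0.0], [0.4, 0.04, -0.413, 0.0, -0.013, -0.0], [0.384, 0.04, -0.429, 0.0, -0.013, -0.0], [0.366, 0.04, -0.444, 0.0, -0.013, -0.0], [0.348, 0.04, -0.458, 0.0, -0.013, -0.0], [0.33, 0.04, -0.471, 0.0, -0.013, -0.0], [0.311, 0.039, -0.484, 0.0, -0.013, -0.0], [0.291, 0.039, -0.496, 0.0, -0.013, -0.0], [0.271, 0.039, -0.507, 0.0, -0.013, -0.0], [0.251, 0.039, -0.518, 0.0, -0.013, -0.0], [0.23, 0.039, -0.527, 0.0, -0.013, -0.0], [0.209, 0.039, -0.536, 0.0, -0.013, -0.0], [0.187, 0.039, -0.544, 0.0, -0.013, -0.0]]
```

{"api": "drive_tool", "payload": {
  "targets": [
    [0.432,0.02,-0.38,0,-0.013,0],
    [0.416,0.02,-0.397,0,-0.013,0],
    [0.4,0.02,-0.413,0,-0.013,0],
    [0.384,0.02,-0.429,0,-0.013,0],
    [0.366,0.02,-0.444,0,-0.013,0],
    [0.348,0.02,-0.458,0,-0.013,0],
    [0.33,0.02,-0.471,0,-0.013,0],
    [0.311,0.02,-0.484,0,-0.013,0],
    [0.291,0.02,-0.496,0,-0.013,0],
    [0.271,0.02,-0.507,0,-0.013,0],
    [0.251,0.02,-0.518,0,-0.013,0],
    [0.23,0.02,-0.527,0,-0.013,0],
    [0.209,0.02,-0.536,0,-0.013,0],
    [0.187,0.02,-0.544,0,-0.013,0],
    [0,0,0,0,0,0]
  ],
  "grip": -0.5,
  "squeeze": 20
}}

```text
time: 2.08
position: [0.5432, -0.0229, 0.2203]
tool_rot: [0.704, -0.704, -0.067, 0.063]
ft_force: [-0.5, 0.2, 0.3]
grip_width: 0.0657
```

```bash
python3 go.py 522.5 -10 200 98.5
```

```text
t 2.08 pos [543.2 -22.9 220.3] y [ 0.005  0.001 -1.   ] jaw 100.52 F [-0.5  0.2  0.3] w 65.7 q [-0.25  0.45  1.67  0.    1.02 -2.  ]
shift units [-0.227  0.252  0.205] turn units [0.     0.0112 0.0016]
```

{"api": "drive_tool", "payload": {
  "targets": [
    [-0.113,0.125,0.103,0,0.0056,0.0008],
    [-0.113,0.125,0.103,0,0.0056,0.0008],
    [0,0,0,0,0,0],
    [0,0,0,0,0,0]
  ]
}}

```text
time: 2.58
position: [0.5173, -0.005, 0.1979]
tool_rot: [0.706, -0.704, -0.05, 0.055]
ft_force: [-0.0, -0.2, 0.3]
grip_width: 0.0655
```

```bash
python3 go.py 522.5 -10 82 98.5
python3 - <<'E'
from h import *
s=readout.get_state(); c=cam("wrist"); save(c,"w1.png")
q=np.array(s["tool_rot"]); m=R.from_quat(q[[1,2,3,0]]).as_matrix(); H=np.array(c["hand_eye"])
c["rotation"]=m@H[:3,:3]; c["position"]=m@H[:3,3]+np.array(s["position"])
import meas; meas.run(c)
E
```

```text
t 2.58 pos [517.3  -5.  197.9] y [-0.006  0.002 -1.   ] jaw 98.52 F [-0.  -0.2  0.3] w 65.5 q [-0.23  0.45  1.75  0.    0.95 -1.95]
shift units [ 0.063  1.449 -0.075] turn units [-0.001   0.0001 -0.0018]
[248.  22.] ztop 105.6 med [375.5 -50.3 104.8] mean [375.8 -50.4 104.7] circ (373.2, -51.2, 20.2) n 2311 rgb [220.  65.  63.]
[ 26. 103.] ztop 62.3 med [ 457.7 -254.    61.2] mean [ 458.4 -252.9   61.1] circ (459.2, -279.8, 76.5) n 7976 rgb [207. 210. 211.]
[348.  57.] ztop 105.6 med [387.4  24.7 104.8] mean [387.5  24.7 104.7] circ (387.4, 25.0, 20.5) n 2498 rgb [222.  62.  59.]
[473.  66.] ztop 105.4 med [378.3 119.5 104.7] mean [378.4 119.7 104.6] circ (378.1, 120.6, 20.7) n 2412 rgb [123.  27.  26.]
[275. 222.] ztop 111.3 med [520.8  -9.9 110.7] mean [521.   -9.9 110.6] circ (522.1, -9.8, 20.3) n 1696 rgb [163. 161. 151.]
[345. 259.] ztop 194.0 med [503.6  27.4 194.3] mean [506.5  28.4 194. ] circ (511.4, 30.4, 11.1) n 268 rgb [12. 12. 13.]
[218. 258.] ztop 193.8 med [513.9 -40.7 193.2] mean [516.6 -41.4 193.3] circ (522.3, -42.0, 11.5) n 274 rgb [12. 12. 13.]
```

View pics/w1.png

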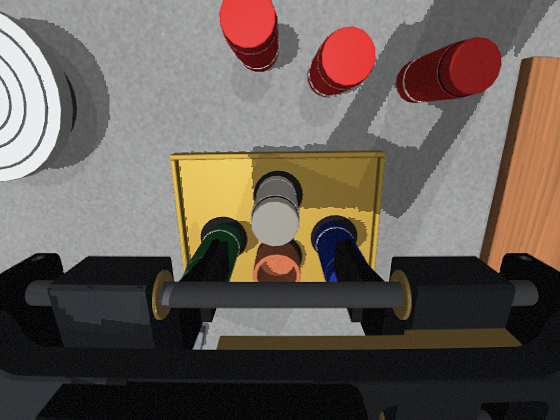

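White sits at (275,222) under the open fingers with the pot behind it at (277,265). The wrist measurement (522,-10) matches the top view. First I'll centre the tool over it.

{"api": "drive_tool", "payload": {
  "targets": [
    [0.063,0.1,-0.075,-0.001,0,-0.0018],
    [0,0,0,0,0,0]
  ]
}}

```text
time: 2.88
position: [0.5242, -0.0105, 0.1898]
tool_rot: [-0.705, 0.705, 0.053, -0.052]
ft_force: [-1.0, 0.0, 0.6]
grip_width: 0.0651
```

```bash
python3 go.py 522.2 -9.9 82 98.5
```

```text
t 2.88 pos [524.2 -10.5 189.8] y [ 0.002 -0.001 -1.   ] jaw 98.55 F [-1.   0.   0.6] w 65.1 q [-0.23  0.47  1.74 -0.    0.93 -1.95]
shift units [-0.026  1.348  0.012] turn units [0.0003 0.0003 0.0006]
```

{"api": "drive_tool", "payload": {
  "targets": [
    [-0.01,0.2,0.006,0,0,0],
    [-0.01,0.3,0.006,0,0,0],
    [0,0.3,0,0,0,0],
    [0,0.2,0,0,0,0],
    [0,0.15,0,0,0,0],
    [0,0.1,0,0,0,0],
    [0,0,0,0,0,0]
  ]
}}

```text
time: 3.75
position: [0.5266, -0.0119, 0.0875]
tool_rot: [-0.704, 0.706, 0.055, -0.049]
ft_force: [0.6, 0.6, -0.3]
grip_width: 0.0652
```

```bash
python3 go.py 522.2 -9.9 82 98.5
```

```text
t 3.75 pos [526.6 -11.9  87.5] y [ 0.008 -0.002 -1.   ] jaw 98.42 F [ 0.6  0.6 -0.3] w 65.2 q [-0.23  0.64  1.81 -0.    0.68 -1.95]
shift units [-0.052  0.069  0.033] turn units [ 0.001  -0.0005  0.0024]
```

{"api": "drive_tool", "payload": {
  "targets": [
    [-0.05,0.06,0.025,0.001,0,0.0024],
    [0,0,0,0,0,0]
  ]
}}

```text
time: 4.0
position: [0.5226, -0.0105, 0.0831]
tool_rot: [-0.705, 0.705, 0.052, -0.052]
ft_force: [-0.2, 0.5, -0.2]
grip_width: 0.0655
```

```bash
python3 go.py 522.2 -9.9 82 98.5;python3 go.py 522.2 -9.9 82 98.5
```

```text
t 4.0 pos [522.6 -10.5  83.1] y [ 0.001 -0.    -1.   ] jaw 98.42 F [-0.2  0.5 -0.2] w 65.5 q [-0.23  0.65  1.82  0.    0.68 -1.95]
shift units [-0.004  0.014  0.009] turn units [ 0.0001 -0.0004  0.0003]
t 4.0 pos [522.6 -10.5  83.1] y [ 0.001 -0.    -1.   ] jaw 98.42 F [-0.2  0.5 -0.2] w 65.5 q [-0.23  0.65  1.82  0.    0.68 -1.95]
shift units [-0.004  0.014  0.009] turn units [ 0.0001 -0.0004  0.0003]
```

{"api": "drive_tool", "payload": {
  "targets": [
    [0,0,0,0,0,0],
    [0,0,0,0,0,0],
    [0,0,0,0,0,0],
    [0,0,0,0,0,0],
    [0,0,0,0,0,0],
    [0,0,0,0,0,0]
  ],
  "grip": 1,
  "squeeze": 20
}}

```text
time: 4.75
position: [0.5232, -0.0105, 0.084]
tool_rot: [-0.705, 0.705, 0.053, -0.051]
ft_force: [0.5, 0.4, -0.3]
grip_width: 0.0436
```

```bash
python3 go.py 522.2 -9.9 210 98.5
```

```text
t 4.75 pos [523.2 -10.5  84. ] y [ 0.003 -0.001 -1.   ] jaw 98.43 F [ 0.5  0.4 -0.3] w 43.6 q [-0.23  0.65  1.82  0.    0.68 -1.95]
shift units [-0.007 -1.576  0.008] turn units [ 0.0003 -0.0004  0.0009]
```

Grasped (43.6 mm wide). Now the lift.

{"api": "drive_tool", "payload": {
  "targets": [
    [0,-0.06,0,0,0,0],
    [0,-0.15,0,0,0,0],
    [0,-0.3,0,0,0,0],
    [0,-0.4,0,0,0,0],
    [0,-0.4,0,0,0,0],
    [0,-0.3,0,0,0,0],
    [0,-0.1,0,0,0,0],
    [0,0,0,0,0,0]
  ]
}}

```text
time: 5.75
position: [0.5216, -0.0102, 0.2282]
tool_rot: [-0.705, 0.705, 0.053, -0.051]
ft_force: [-0.1, -0.1, -1.9]
grip_width: 0.0438
```

```bash
python3 go.py 387 303 225 98.3
```

```text
t 5.75 pos [521.6 -10.2 228.2] y [ 0.003 -0.001 -1.   ] jaw 98.43 F [-0.1 -0.1 -1.9] w 43.8 q [-0.23  0.41  1.71  0.    1.02 -1.95]
shift units [-1.09   0.033  4.119] turn units [0.0003 0.0007 0.0008]
```

{"api": "drive_tool", "payload": {
  "targets": [
    [-0.04,0,0.15,0,0,0],
    [-0.08,0,0.3,0,0,0],
    [-0.12,0,0.45,0,0,0],
    [-0.12,0,0.45,0,0,0],
    [-0.12,0,0.45,0,0,0],
    [-0.12,0,0.45,0,0,0],
    [-0.12,0,0.45,0,0,0],
    [-0.12,0,0.45,0,0,0],
    [-0.12,0,0.45,0,0,0],
    [-0.08,0,0.3,0,0,0],
    [-0.04,0,0.12,0,0,0],
    [0,0,0,0,0,0]
  ]
}}

```text
time: 7.25
position: [0.371, 0.3077, 0.2165]
tool_rot: [-0.705, 0.706, 0.042, -0.062]
ft_force: [-0.1, -0.4, -2.0]
grip_width: 0.0434
```

```bash
python3 go.py 387 303 110 98.3
```

```text
t 7.25 pos [371.  307.7 216.5] y [-0.029 -0.004 -1.   ] jaw 98.44 F [-0.1 -0.4 -2. ] w 43.4 q [ 0.45  0.39  1.8   0.01  0.98 -1.27]
shift units [ 0.228  1.325 -0.089] turn units [-0.0002  0.0008 -0.0093]
```

{"api": "drive_tool", "payload": {
  "targets": [
    [0.1,0.15,-0.04,0,0.0005,-0.0046],
    [0.1,0.25,-0.04,0,0.0003,-0.0046],
    [0.01,0.3,0,0,0,0],
    [0,0.3,0,0,0,0],
    [0,0.15,0,0,0,0],
    [0,0.1,0,0,0,0],
    [0,0,0,0,0,0]
  ]
}}

```text
time: 8.12
position: [0.3916, 0.2988, 0.113]
tool_rot: [-0.705, 0.706, 0.049, -0.048]
ft_force: [-0.7, -0.3, -1.5]
grip_width: 0.0436
```

```bash
python3 go.py 387 303 98 98.3
```

```text
t 8.12 pos [391.6 298.8 113. ] y [ 0.002 -0.001 -1.   ] jaw 97.93 F [-0.7 -0.3 -1.5] w 43.6 q [ 0.43  0.57  1.88 -0.    0.7  -1.28]
shift units [-0.05   0.187  0.061] turn units [ 0.0005 -0.002   0.0004]
```

{"api": "drive_tool", "payload": {
  "targets": [
    [0,0.1,0.02,0,0,0],
    [0,0.07,0.02,0,0,0],
    [0,0,0,0,0,0],
    [0,0.01,0,0,0,0],
    [0,0,0,0,0,0]
  ]
}}

```text
time: 8.75
position: [0.3922, 0.3029, 0.0992]
tool_rot: [-0.705, 0.705, 0.051, -0.047]
ft_force: [-0.4, -0.5, -2.1]
grip_width: 0.0435
```

```bash
python3 go.py 387 303 96 98.3
```

```text
t 8.75 pos [392.2 302.9  99.2] y [ 0.005  0.    -1.   ] jaw 97.97 F [-0.4 -0.5 -2.1] w 43.5 q [ 0.43  0.59  1.88 -0.    0.66 -1.27]
shift units [-0.065  0.04   0.01 ] turn units [ 0.0002 -0.0018  0.0016]
```

{"api": "drive_tool", "payload": {
  "targets": [
    [0,0.025,0,0,0,0.0015],
    [0,0.015,0,0,0,0],
    [0,0.015,0,0,0,0],
    [0,0,0,0,0,0]
  ]
}}

```text
time: 9.25
position: [0.3928, 0.3033, 0.096]
tool_rot: [0.705, -0.705, -0.05, 0.048]
ft_force: [-0.8, -0.2, -1.7]
grip_width: 0.0433
```

```bash
python3 go.py 387 303 96 98.3
```

```text
t 9.25 pos [392.8 303.3  96. ] y [ 0.002  0.    -1.   ] jaw 97.97 F [-0.8 -0.2 -1.7] w 43.3 q [ 0.43  0.6   1.88 -0.    0.66 -1.28]
shift units [-0.072  0.     0.007] turn units [-0.     -0.0018  0.0006]
```

{"api": "drive_tool", "payload": {
  "targets": [
    [0,0.015,0,0,0,0],
    [0,0.012,0,0,0,0],
    [0,0,0,0,0,0]
  ]
}}

```text
time: 9.62
position: [0.3931, 0.3035, 0.096]
tool_rot: [0.706, -0.705, -0.051, 0.048]
ft_force: [0.4, 0.2, -1.4]
grip_width: 0.0437
```

```bash
python3 go.py 387 303 96 98.3
```

```text
t 9.62 pos [393.1 303.5  96. ] y [ 0.003  0.001 -1.   ] jaw 97.99 F [ 0.4  0.2 -1.4] w 43.7 q [ 0.43  0.6   1.88 -0.    0.66 -1.28]
shift units [-0.077 -0.001  0.004] turn units [-0.0002 -0.0017  0.0011]
```

{"api": "drive_tool", "payload": {
  "targets": [
    [0,0.03,0,0,0,0],
    [0,0.03,0,0,0,0]
  ]
}}

```text
time: 9.88
position: [0.3934, 0.3044, 0.095]
tool_rot: [0.706, -0.704, -0.051, 0.047]
ft_force: [-4.4, -3.4, 24.8]
grip_width: 0.0437
```

```bash
python3 go.py 387 303 96 98.3
```

```text
t 9.88 pos [393.4 304.4  95. ] y [ 0.006  0.003 -1.   ] jaw 98.0 F [-4.4 -3.4 24.8] w 43.7 q [ 0.43  0.6   1.88  0.    0.65 -1.28]
shift units [-0.082 -0.013 -0.006] turn units [-0.0007 -0.0016  0.0019]
```

{"api": "drive_tool", "payload": {
  "targets": [
    [0,0,0,0,0,0],
    [0,0,0,0,0,0],
    [0,0,0,0,0,0],
    [0,0,0,0,0,0]
  ],
  "grip": -0.5
}}

```text
time: 10.38
position: [0.394, 0.3046, 0.0949]
tool_rot: [0.706, -0.704, -0.052, 0.047]
ft_force: [-0.2, 0.4, -0.5]
grip_width: 0.0643
```

```bash
python3 go.py 567.3 65.2 225 98.5
```

```text
t 10.38 pos [394.  304.6  94.9] y [ 0.007  0.004 -1.   ] jaw 97.99 F [-0.2  0.4 -0.5] w 64.3 q [ 0.43  0.6   1.88  0.    0.65 -1.28]
shift units [ 1.741 -1.622 -3.261] turn units [-0.0008 -0.0028  0.0023]
```

{"api": "drive_tool", "payload": {
  "targets": [
    [0,-0.15,0,0,0,0.002],
    [0,-0.3,0,0,0,0],
    [0,-0.4,0,0,0,0],
    [0,-0.4,0,0,0,0],
    [0,-0.15,0,0,0,0],
    [0.1,0,-0.18,0,0,0],
    [0.2,0,-0.37,0,0,0],
    [0.24,0,-0.45,0,0,0],
    [0.24,0,-0.45,0,0,0],
    [0.24,0,-0.45,0,0,0],
    [0.24,0,-0.45,0,0,0],
    [0.24,0,-0.45,0,0,0],
    [0.14,0,-0.25,0,0,0],
    [0.05,0,-0.08,0,0,0],
    [0,0,0,0,0,0]
  ]
}}

```text
time: 12.25
position: [0.5631, 0.0599, 0.1919]
tool_rot: [-0.705, 0.706, 0.039, -0.058]
ft_force: [0.4, 0.5, -0.2]
grip_width: 0.0653
```

```bash
python3 go.py 567.3 65.2 130 98.5
```

```text
t 12.25 pos [563.1  59.9 191.9] y [-0.027 -0.003 -1.   ] jaw 97.88 F [ 0.4  0.5 -0.2] w 65.3 q [-0.09  0.53  1.62 -0.01  1.03 -1.79]
shift units [0.082 0.772 0.057] turn units [-0.0004 -0.0034 -0.0087]
```

{"api": "drive_tool", "payload": {
  "targets": [
    [0.052,0.1,0.06,0,-0.002,-0.0087],
    [0,0.25,0,0,0,0],
    [0,0.1,0,0,0,0],
    [0,0,0,0,0,0]
  ]
}}

```text
time: 12.75
position: [0.5629, 0.0702, 0.1552]
tool_rot: [0.706, -0.704, -0.052, 0.054]
ft_force: [-1.0, -0.7, 0.4]
grip_width: 0.0651
```

```bash
python3 go.py 567.3 65.2 84 98.5
```

```text
t 12.75 pos [562.9  70.2 155.2] y [-0.003  0.003 -1.   ] jaw 98.57 F [-1.  -0.7  0.4] w 65.1 q [-0.07  0.57  1.66  0.    0.91 -1.8 ]
shift units [ 0.048  0.89  -0.073] turn units [-0.0011  0.0004 -0.0007]
```

{"api": "drive_tool", "payload": {
  "targets": [
    [0.045,0,-0.065,-0.001,0,0],
    [0,0,0,0,0,0]
  ]
}}

```text
time: 13.0
position: [0.568, 0.0659, 0.1563]
tool_rot: [-0.705, 0.705, 0.053, -0.053]
ft_force: [-0.2, 0.6, -0.2]
grip_width: 0.065
```

```bash
python3 go.py 567.3 65.2 84 98.5
```

```text
t 13.0 pos [568.   65.9 156.3] y [-0. -0. -1.] jaw 98.63 F [-0.2  0.6 -0.2] w 65.0 q [-0.08  0.57  1.65 -0.    0.92 -1.8 ]
shift units [-0.01   0.904 -0.007] turn units [ 0.0001  0.0007 -0.0001]
```

{"api": "drive_tool", "payload": {
  "targets": [
    [-0.01,0.15,-0.005,0,0,0],
    [-0.01,0.25,0,0,0,0.0005],
    [-0.005,0.25,0,0,0,0.0005],
    [-0.005,0.15,0,0,0,0],
    [0,0.07,0,0,0,0],
    [0,0,0,0,0,0]
  ]
}}

```text
time: 13.75
position: [0.5663, 0.0643, 0.0839]
tool_rot: [-0.705, 0.705, 0.052, -0.053]
ft_force: [1.5, -0.2, 0.2]
grip_width: 0.0653
```

```bash
python3 go.py 567.3 65.2 84 98.5
```

```text
t 13.75 pos [566.3  64.3  83.9] y [-0.001 -0.001 -1.   ] jaw 98.56 F [ 1.5 -0.2  0.2] w 65.3 q [-0.08  0.68  1.7  -0.    0.76 -1.8 ]
shift units [ 0.014 -0.001  0.009] turn units [ 0.0002  0.0003 -0.0005]
```

Good. I'll close and lift in one call.

{"api": "drive_tool", "payload": {
  "targets": [
    [0.01,0,0.009,0,0,0],
    [0,0,0,0,0,0],
    [0,0,0,0,0,0],
    [0,0,0,0,0,0],
    [0,0,0,0,0,0],
    [0,0,0,0,0,0]
  ],
  "grip": 1
}}

```text
time: 14.5
position: [0.5678, 0.0653, 0.0853]
tool_rot: [-0.705, 0.706, 0.053, -0.052]
ft_force: [-0.3, 0.1, -0.8]
grip_width: 0.0434
```

```bash
python3 go.py 468 314 110 98.0
```

```text
t 14.5 pos [567.8  65.3  85.3] y [ 0.001 -0.001 -1.   ] jaw 98.57 F [-0.3  0.1 -0.8] w 43.4 q [-0.08  0.68  1.69 -0.    0.76 -1.8 ]
shift units [-0.77  -0.314  3.26 ] turn units [0.0004 0.0032 0.0004]
```

{"api": "drive_tool", "payload": {
  "targets": [
    [0,-0.06,0,0,0,0],
    [0,-0.15,0,0,0,0],
    [0,-0.3,0,0,0,0],
    [0,-0.4,0,0,0,0],
    [0,-0.4,0,0,0,0],
    [0,-0.3,0,0,0,0],
    [0,-0.1,0,0,0,0],
    [0,0,0,0,0,0]
  ]
}}

```text
time: 15.5
position: [0.5669, 0.0655, 0.2299]
tool_rot: [-0.705, 0.706, 0.054, -0.052]
ft_force: [0.1, -1.0, -2.3]
grip_width: 0.0436
```

```bash
python3 go.py 472 315 225 98.0
```

```text
t 15.5 pos [566.9  65.5 229.9] y [ 0.002 -0.001 -1.   ] jaw 98.57 F [ 0.1 -1.  -2.3] w 43.6 q [-0.08  0.47  1.59 -0.    1.08 -1.8 ]
shift units [-0.708  0.055  3.261] turn units [0.0005 0.0032 0.0007]
```

{"api": "drive_tool", "payload": {
  "targets": [
    [-0.03,0,0.15,0,0,0],
    [-0.06,0,0.3,0,0,0],
    [-0.08,0,0.45,0,0,0],
    [-0.08,0,0.45,0,0,0],
    [-0.08,0,0.45,0,0,0],
    [-0.08,0,0.45,0,0,0],
    [-0.08,0,0.45,0,0,0],
    [-0.06,0,0.3,0,0,0],
    [-0.03,0,0.12,0,0,0],
    [0,0,0,0,0,0],
    [0,0,0,0,0,0]
  ]
}}

```text
time: 16.88
position: [0.4708, 0.3152, 0.2172]
tool_rot: [-0.704, 0.706, 0.044, -0.062]
ft_force: [0.0, -0.6, -1.3]
grip_width: 0.0437
```

```bash
python3 go.py 474 315 110 98.0
```

```text
t 16.88 pos [470.8 315.2 217.2] y [-0.025 -0.005 -1.   ] jaw 98.56 F [ 0.  -0.6 -1.3] w 43.7 q [ 0.39  0.49  1.59  0.    1.08 -1.33]
shift units [ 0.073  1.339 -0.007] turn units [ 0.0006  0.0031 -0.008 ]
```

{"api": "drive_tool", "payload": {
  "targets": [
    [0.02,0.15,0,0,0.002,-0.005],
    [0.0,0.25,0,0,0,-0.003],
    [0,0.3,0,0,0,0],
    [0,0.3,0,0,0,0],
    [0,0.2,0,0,0,0],
    [0,0.1,0,0,0,0],
    [0,0,0,0,0,0],
    [0,0,0,0,0,0]
  ]
}}

```text
time: 17.88
position: [0.4779, 0.3098, 0.112]
tool_rot: [-0.705, 0.706, 0.049, -0.045]
ft_force: [-1.3, -0.0, -2.0]
grip_width: 0.0438
```

```bash
python3 go.py 474 315 99 98.0
```

```text
t 17.88 pos [477.9 309.8 112. ] y [ 0.007 -0.001 -1.   ] jaw 97.64 F [-1.3 -0.  -2. ] w 43.8 q [ 0.38  0.64  1.69 -0.    0.81 -1.32]
shift units [-0.04   0.162  0.071] turn units [ 0.0007 -0.002   0.002 ]
```

{"api": "drive_tool", "payload": {
  "targets": [
    [0,0.08,0.04,0,0,0.002],
    [0,0.06,0.02,0,0,0],
    [0,0.03,0,0,0,0],
    [0,0.02,0,0,0,0],
    [0,0.01,0,0,0,0]
  ]
}}

```text
time: 18.5
position: [0.4784, 0.3158, 0.0972]
tool_rot: [-0.705, 0.706, 0.049, -0.046]
ft_force: [-1.9, -0.0, 7.1]
grip_width: 0.0436
```

```bash
python3 go.py 474 315 96.7 98.0
```

```text
t 18.5 pos [478.4 315.8  97.2] y [ 0.004 -0.001 -1.   ] jaw 97.68 F [-1.9 -0.   7.1] w 43.6 q [ 0.39  0.66  1.68 -0.    0.79 -1.31]
shift units [-0.056  0.006 -0.003] turn units [ 0.0004 -0.0018  0.0012]
```

Light contact (+9 N), so I'll release, then lift and head for green.

{"api": "drive_tool", "payload": {
  "targets": [
    [0,0,0,0,0,0],
    [0,0,0,0,0,0],
    [0,0,0,0,0,0],
    [0,0,0,0,0,0]
  ],
  "grip": -0.5
}}

```text
time: 19.0
position: [0.479, 0.316, 0.0977]
tool_rot: [-0.705, 0.706, 0.049, -0.045]
ft_force: [0.6, 0.6, 0.9]
grip_width: 0.0646
```

```bash
python3 go.py 589.9 -65.2 225 98.5
```

```text
t 19.0 pos [479.  316.   97.7] y [ 0.005  0.    -1.   ] jaw 97.68 F [0.6 0.6 0.9] w 64.6 q [ 0.39  0.66  1.68 -0.    0.79 -1.31]
shift units [ 0.746 -1.584 -4.908] turn units [ 0.0002 -0.0046  0.0017]
```

{"api": "drive_tool", "payload": {
  "targets": [
    [0,-0.15,0,0,0,0],
    [0,-0.3,0,0,0,0],
    [0,-0.4,0,0,0,0],
    [0,-0.4,0,0,0,0],
    [0,-0.15,0,0,0,0],
    [0.06,0,-0.2,0,0,-0.0005],
    [0.06,0,-0.35,0,0,-0.0005],
    [0.06,0,-0.45,0,0,-0.0005],
    [0.06,0,-0.45,0,0,-0.0005],
    [0.06,0,-0.45,0,0,-0.0005],
    [0.06,0,-0.45,0,0,-0.0005],
    [0.06,0,-0.45,0,0,-0.0005],
    [0.06,0,-0.45,0,0,-0.0005],
    [0.06,0,-0.45,0,0,-0.0005],
    [0.06,0,-0.45,0,0,-0.0005],
    [0.06,0,-0.4,0,0,-0.0005],
    [0.06,0,-0.2,0,0,0],
    [0.03,0,-0.07,0,0,0],
    [0,0,0,0,0,0],
    [0,0,0,0,0,0]
  ]
}}

```text
time: 21.5
position: [0.583, -0.0806, 0.1986]
tool_rot: [0.707, -0.705, -0.043, 0.049]
ft_force: [-0.5, 0.9, 0.2]
grip_width: 0.0654
```

```bash
python3 go.py 589.9 -65.2 150 98.5
```

```text
t 21.5 pos [583.  -80.6 198.6] y [-0.008  0.002 -1.   ] jaw 97.48 F [-0.5  0.9  0.2] w 65.4 q [-0.33  0.54  1.57 -0.    1.05 -2.03]
shift units [0.115 0.608 0.177] turn units [-0.0011 -0.0057 -0.0024]
```

{"api": "drive_tool", "payload": {
  "targets": [
    [0.1,0.2,0.15,-0.001,-0.005,-0.0024],
    [0,0.3,0,0,0,0],
    [0,0.08,0,0,0,0],
    [0,0,0,0,0,0]
  ]
}}

```text
time: 22.0
position: [0.5892, -0.0632, 0.1527]
tool_rot: [0.705, -0.705, -0.054, 0.053]
ft_force: [1.3, -0.1, 0.6]
grip_width: 0.0655
```

```bash
python3 go.py 589.9 -65.2 84.5 98.5
```

```text
t 22.0 pos [589.2 -63.2 152.7] y [ 0.002  0.    -1.   ] jaw 98.71 F [ 1.3 -0.1  0.6] w 65.5 q [-0.3   0.6   1.6   0.    0.94 -2.02]
shift units [ 0.003  0.852 -0.026] turn units [-0.      0.0012  0.0006]
```

{"api": "drive_tool", "payload": {
  "targets": [
    [0.0,0.15,-0.02,0,0,0],
    [0,0.25,0,0,0.001,0.0005],
    [0,0.25,0,0,0,0.0005],
    [0,0.12,0,0,0,0],
    [0,0.05,0,0,0,0],
    [0,0,0,0,0,0]
  ]
}}

```text
time: 22.75
position: [0.5921, -0.0659, 0.0873]
tool_rot: [-0.704, 0.706, 0.054, -0.051]
ft_force: [-0.5, -0.3, 0.3]
grip_width: 0.0655
```

```bash
python3 go.py 589.9 -65.2 84.5 98.5
```

```text
t 22.75 pos [592.1 -65.9  87.3] y [ 0.005 -0.002 -1.   ] jaw 98.52 F [-0.5 -0.3  0.3] w 65.5 q [-0.3   0.7   1.63 -0.    0.8  -2.02]
shift units [-0.026  0.035  0.013] turn units [0.001  0.0001 0.0016]
```

{"api": "drive_tool", "payload": {
  "targets": [
    [-0.02,0.03,0.008,0.001,0,0.0016],
    [0,0,0,0,0,0]
  ]
}}

```text
time: 23.0
position: [0.591, -0.0657, 0.0858]
tool_rot: [-0.705, 0.705, 0.053, -0.052]
ft_force: [-0.2, -0.4, 0.8]
grip_width: 0.0655
```

{"api": "drive_tool", "payload": {
  "targets": [
    [0,0,0,0,0,0],
    [0,0,0,0,0,0],
    [0,0,0,0,0,0],
    [0,0,0,0,0,0],
    [0,0,0,0,0,0]
  ],
  "grip": 1
}}

```text
time: 23.62
position: [0.5914, -0.0658, 0.0866]
tool_rot: [-0.705, 0.705, 0.054, -0.052]
ft_force: [-0.2, 0.8, 0.6]
grip_width: 0.0432
```

```bash
python3 go.py 560 326 225 98.0
```

```text
t 23.62 pos [591.4 -65.8  86.6] y [ 0.003 -0.001 -1.   ] jaw 98.53 F [-0.2  0.8  0.6] w 43.2 q [-0.3   0.7   1.63  0.    0.8  -2.02]
shift units [ 0.342 -1.735  4.899] turn units [0.0004 0.0029 0.0009]
```

{"api": "drive_tool", "payload": {
  "targets": [
    [0,-0.06,0,0,0,0],
    [0,-0.15,0,0,0,0],
    [0,-0.3,0,0,0,0],
    [0,-0.4,0,0,0,0],
    [0,-0.4,0,0,0,0],
    [0,-0.3,0,0,0,0],
    [0,-0.1,0,0,0,0],
    [0,0,0,0,0,0]
  ]
}}

```text
time: 24.62
position: [0.5896, -0.0652, 0.2299]
tool_rot: [-0.705, 0.705, 0.053, -0.052]
ft_force: [-0.4, -0.9, -2.0]
grip_width: 0.0434
```

{"api": "drive_tool", "payload": {
  "targets": [
    [0.02,0,0.15,0,0,0],
    [0.04,0,0.3,0,0,-0.0005],
    [0.04,0,0.45,0,0,-0.0005],
    [0.04,0,0.45,0,0,-0.0005],
    [0.04,0,0.45,0,0,-0.0005],
    [0.04,0,0.45,0,0,-0.0005],
    [0.04,0,0.45,0,0,-0.0005],
    [0.04,0,0.45,0,0,-0.0005],
    [0.04,0,0.45,0,0,-0.0005],
    [0.04,0,0.45,0,0,-0.0005],
    [0.04,0,0.4,0,0,-0.0005],
    [0.03,0,0.25,0,0,0],
    [0,0,0.1,0,0,0],
    [0,0,0,0,0,0],
    [0,0,0,0,0,0]
  ]
}}

```text
time: 26.5
position: [0.5546, 0.3381, 0.2119]
tool_rot: [0.706, -0.704, -0.045, 0.06]
ft_force: [-0.2, -0.5, -2.7]
grip_width: 0.0435
```

```bash
python3 go.py 561 327 115 98.0
```

```text
t 26.5 pos [554.6 338.1 211.9] y [-0.021  0.001 -1.   ] jaw 98.53 F [-0.2 -0.5 -2.7] w 43.5 q [ 0.37  0.6   1.39  0.01  1.17 -1.35]
shift units [ 0.083  1.21  -0.154] turn units [-0.0012  0.003  -0.0064]
```

{"api": "drive_tool", "payload": {
  "targets": [
    [0.05,0.15,-0.1,-0.001,0.002,-0.004],
    [0.0,0.25,-0.02,0,0,-0.0024],
    [0,0.3,0,0,0,0],
    [0,0.3,0,0,0,0],
    [0,0.12,0,0,0,0],
    [0,0.05,0,0,0,0],
    [0,0,0,0,0,0]
  ]
}}

```text
time: 27.38
position: [0.5641, 0.3222, 0.1189]
tool_rot: [0.706, -0.706, -0.049, 0.045]
ft_force: [0.0, 0.4, -1.7]
grip_width: 0.0435
```

```bash
python3 go.py 561 327 98.5 98.0
```

```text
t 27.38 pos [564.1 322.2 118.9] y [ 0.005  0.    -1.   ] jaw 97.62 F [ 0.   0.4 -1.7] w 43.5 q [ 0.35  0.71  1.47 -0.    0.96 -1.35]
shift units [-0.032  0.255  0.065] turn units [ 0.0001 -0.0021  0.0017]
```

{"api": "drive_tool", "payload": {
  "targets": [
    [0,0.1,0.03,0,0,0.0015],
    [0,0.1,0.02,0,0,0],
    [0,0.04,0,0,0,0],
    [0,0.02,0,0,0,0],
    [0,0,0,0,0,0]
  ]
}}

```text
time: 28.0
position: [0.5648, 0.3273, 0.0987]
tool_rot: [0.706, -0.705, -0.049, 0.046]
ft_force: [-0.1, -0.0, -2.0]
grip_width: 0.0436
```

```bash
python3 go.py 561 327 98.4 98.0
```

```text
t 28.0 pos [564.8 327.3  98.7] y [ 0.004  0.001 -1.   ] jaw 97.66 F [-0.1 -0.  -2. ] w 43.6 q [ 0.35  0.74  1.47 -0.    0.92 -1.35]
shift units [-0.048  0.003  0.003] turn units [-0.0002 -0.0019  0.0014]
```

{"api": "drive_tool", "payload": {
  "targets": [
    [0,0.02,0,0,0,0.001],
    [0,0.02,0,0,0,0]
  ]
}}

```text
time: 28.25
position: [0.5653, 0.3274, 0.0986]
tool_rot: [0.706, -0.705, -0.048, 0.047]
ft_force: [-2.0, -1.0, 6.8]
grip_width: 0.0435
```

```bash
python3 go.py
```

```text
t 28.25 pos [565.3 327.4  98.6] y [ 0.002  0.001 -1.   ] jaw 97.68 F [-2.  -1.   6.8] w 43.5 q [ 0.35  0.74  1.47 -0.    0.93 -1.35]
```

{"api": "drive_tool", "payload": {
  "targets": [
    [0,0,0,0,0,0],
    [0,0,0,0,0,0],
    [0,0,0,0,0,0],
    [0,0,0,0,0,0]
  ],
  "grip": -0.5
}}

```text
time: 28.75
position: [0.5663, 0.3277, 0.0997]
tool_rot: [0.706, -0.705, -0.049, 0.046]
ft_force: [0.4, 0.9, -0.2]
grip_width: 0.0644
```

```bash
python3 go.py 604.4 2.6 225 98.5
python3 - <<'E'
from h import *
import meas
c=cam("top"); save(c,"top1.png"); meas.run(c)
E
```

```text
t 28.75 pos [566.3 327.7  99.7] y [ 0.005  0.002 -1.   ] jaw 97.67 F [ 0.4  0.9 -0.2] w 64.4 q [ 0.35  0.74  1.47  0.    0.93 -1.35]
shift units [-0.063 -1.572 -4.089] turn units [-0.0004 -0.0046  0.0016]
[214. 133.] ztop 83.0 med [734.6 173.9  83. ] mean [732.6 173.2  82.8] circ (732.9, 172.2, 35.6) n 104 rgb [ 51.  79. 103.]
[151. 146.] ztop 104.6 med [697.  306.3 103.7] mean [696.8 306.4 103.5] circ (697.1, 307.2, 19.5) n 224 rgb [179. 120. 143.]
[160. 197.] ztop 191.6 med [574.9 253.3 190. ] mean [575.4 254.2 190.1] circ (575.5, 257.8, 41.7) n 783 rgb [44. 45. 48.]
[290. 192.] ztop 52.4 med [603.9  -0.9  50.4] mean [603.8   1.   50.5] circ (604.0, 2.8, 25.6) n 70 rgb [170.  96.  59.]
[423. 256.] ztop 62.5 med [ 458.  -297.9   60.5] mean [ 457.6 -298.    60.5] circ (458.4, -298.7, 79.3) n 3848 rgb [174. 174. 176.]
[141. 246.] ztop 123.3 med [478.7 313.8 121.8] mean [478.6 314.  121.9] circ (478.8, 314.0, 19.6) n 265 rgb [11. 28. 88.]
[145. 287.] ztop 123.1 med [393.8 301.1 122. ] mean [393.5 301.4 121.9] circ (393.8, 302.0, 19.5) n 275 rgb [170. 170. 167.]
[278. 289.] ztop 105.5 med [388.7  25.5 103.8] mean [388.1  25.3 103.8] circ (387.7, 25.5, 20.2) n 274 rgb [182.  46.  42.]
[233. 294.] ztop 105.8 med [378.2 120.8 104. ] mean [378.5 120.4 104.1] circ (378.8, 120.2, 20.1) n 265 rgb [182.  42.  38.]
[314. 296.] ztop 105.4 med [374.3 -50.8 103.7] mean [373.7 -50.8 103.7] circ (373.6, -50.7, 20.1) n 288 rgb [180.  47.  42.]
```

{"api": "drive_tool", "payload": {
  "targets": [
    [0,-0.15,0,0,0,0],
    [0,-0.3,0,0,0,0],
    [0,-0.4,0,0,0,0],
    [0,-0.4,0,0,0,0],
    [0,-0.15,0,0,0,0],
    [0,0,-0.2,0,0,-0.0005],
    [0,0,-0.35,0,0,-0.0005],
    [0,0,-0.45,0,-0.001,-0.0005],
    [0,0,-0.45,0,-0.001,-0.0005],
    [0,0,-0.45,0,-0.001,-0.0005],
    [0,0,-0.45,0,0,-0.0005],
    [0,0,-0.45,0,0,-0.0005],
    [0,0,-0.45,0,0,-0.0005],
    [0,0,-0.4,0,0,-0.0005],
    [0,0,-0.2,0,0,0],
    [0,0,-0.06,0,0,0],
    [0,0,0,0,0,0],
    [0,0,0,0,0,0]
  ],
  "grip": -0.5
}}

```text
time: 31.05
position: [0.5999, -0.0001, 0.2017]
tool_rot: [0.706, -0.705, -0.047, 0.053]
ft_force: [-0.1, 0.3, 1.0]
grip_width: 0.0654
```

```bash
python3 go.py 604.2 2.7 90 98.5
```

```text
t 31.05 pos [ 5.999e+02 -1.000e-01  2.017e+02] y [-0.009  0.001 -1.   ] jaw 98.12 F [-0.1  0.3  1. ] w 65.4 q [-0.19  0.55  1.53 -0.    1.07 -1.9 ]
shift units [0.07  1.396 0.023] turn units [-0.0008 -0.0021 -0.0028]
```

Open fully and descend to 90.

{"api": "drive_tool", "payload": {
  "targets": [
    [0.05,0.15,0.02,0,-0.002,-0.0028],
    [0,0.3,0,0,0,0],
    [0,0.35,0,0,0,0],
    [0,0.3,0,0,0,0],
    [0,0.15,0,0,0,0],
    [0,0.05,0,0,0,0],
    [0,0,0,0,0,0]
  ],
  "grip": -1
}}

```text
time: 31.92
position: [0.6046, 0.0083, 0.0931]
tool_rot: [0.706, -0.704, -0.056, 0.054]
ft_force: [0.5, -0.1, 0.7]
grip_width: 0.0869
```

```bash
python3 go.py 604.2 2.7 37 98.5
```

```text
t 31.93 pos [604.6   8.3  93.1] y [ 0.003  0.004 -1.   ] jaw 98.98 F [ 0.5 -0.1  0.7] w 86.9 q [-0.17  0.7   1.6   0.01  0.83 -1.9 ]
shift units [-0.018  0.701 -0.071] turn units [-0.001   0.0026  0.0011]
```

{"api": "drive_tool", "payload": {
  "targets": [
    [-0.01,0.05,-0.06,-0.001,0.002,0.001],
    [0,0.15,0,0,0,0],
    [0,0.2,0,0,0,0],
    [0,0.15,0,0,0,0],
    [0,0.08,0,0,0,0],
    [0,0.02,0,0,0,0],
    [0,0,0,0,0,0]
  ]
}}

```text
time: 32.8
position: [0.6057, 0.0027, 0.0386]
tool_rot: [-0.705, 0.705, 0.054, -0.052]
ft_force: [1.0, 1.2, -0.1]
grip_width: 0.0874
```

```bash
python3 go.py 604.2 2.7 37 98.5
```

```text
t 32.8 pos [605.7   2.7  38.6] y [ 0.003 -0.001 -1.   ] jaw 98.57 F [ 1.   1.2 -0.1] w 87.4 q [-0.18  0.79  1.62 -0.    0.73 -1.9 ]
shift units [-0.019  0.02   0.003] turn units [0.0004 0.0004 0.0009]
```

Close on the pot and lift.

{"api": "drive_tool", "payload": {
  "targets": [
    [-0.015,0.015,0,0,0,0.0009],
    [0,0,0,0,0,0],
    [0,0,0,0,0,0],
    [0,0,0,0,0,0],
    [0,0,0,0,0,0],
    [0,0,0,0,0,0],
    [0,0,0,0,0,0],
    [0,0,0,0,0,0]
  ],
  "grip": 1
}}

```text
time: 33.8
position: [0.6052, 0.0025, 0.0385]
tool_rot: [-0.704, 0.706, 0.054, -0.052]
ft_force: [0.8, -0.5, -0.2]
grip_width: 0.0534
```

```bash
python3 go.py 457.8 -298.3 200 98.5
```

```text
t 33.8 pos [605.2   2.5  38.5] y [ 0.002 -0.002 -1.   ] jaw 98.58 F [ 0.8 -0.5 -0.2] w 53.4 q [-0.18  0.79  1.62 -0.    0.73 -1.9 ]
shift units [-2.379 -2.016 -3.446] turn units [0.0006 0.0005 0.0006]
```

{"api": "drive_tool", "payload": {
  "targets": [
    [0,-0.06,0,0,0,0],
    [0,-0.15,0,0,0,0],
    [0,-0.3,0,0,0,0],
    [0,-0.4,0,0,0,0],
    [0,-0.4,0,0,0,0],
    [0,-0.3,0,0,0,0],
    [0,-0.1,0,0,0,0],
    [0,0,0,0,0,0]
  ]
}}

```text
time: 34.8
position: [0.6042, 0.0028, 0.1829]
tool_rot: [-0.704, 0.706, 0.054, -0.052]
ft_force: [0.1, 0.1, -1.3]
grip_width: 0.0537
```

```bash
python3 go.py 457.8 -298.3 180 98.5
```

```text
t 34.8 pos [604.2   2.8 182.9] y [ 0.003 -0.002 -1.   ] jaw 98.58 F [ 0.1  0.1 -1.3] w 53.7 q [-0.18  0.57  1.55 -0.    1.02 -1.9 ]
shift units [-2.371  0.038 -3.448] turn units [0.0007 0.0005 0.0008]
```

{"api": "drive_tool", "payload": {
  "targets": [
    [-0.08,0,-0.12,0,0,0],
    [-0.16,0,-0.25,0,0,0],
    [-0.28,0,-0.42,0,0,0],
    [-0.28,0,-0.42,0,0,0],
    [-0.28,0,-0.42,0,0,0],
    [-0.28,0,-0.42,0,0,0],
    [-0.28,0,-0.42,0,0,0],
    [-0.28,0,-0.42,0,0,0],
    [-0.16,0,-0.25,0,0,0],
    [-0.06,0,-0.1,0,0,0],
    [0,0,0,0,0,0],
    [0,0,0,0,0,0]
  ]
}}

```text
time: 36.3
position: [0.4592, -0.2882, 0.1704]
tool_rot: [0.709, -0.701, -0.046, 0.06]
ft_force: [0.7, -0.4, -1.2]
grip_width: 0.0532
```

```bash
python3 go.py 458.8 -298.3 100 98.5
```

```text
t 36.3 pos [ 459.2 -288.2  170.4] y [-0.021  0.01  -1.   ] jaw 98.52 F [ 0.7 -0.4 -1.2] w 53.2 q [-0.76  0.53  1.7  -0.01  0.94 -2.48]
shift units [-0.007  0.879 -0.136] turn units [-0.0042  0.0001 -0.006 ]
```

{"api": "drive_tool", "payload": {
  "targets": [
    [0,0.1,-0.08,-0.003,0,-0.004],
    [0,0.2,-0.03,-0.0012,0,-0.002],
    [0,0.25,0,0,0,0],
    [0,0.2,0,0,0,0],
    [0,0.06,0,0,0,0],
    [0,0,0,0,0,0],
    [0,0,0,0,0,0]
  ]
}}

```text
time: 37.17
position: [0.4629, -0.294, 0.1029]
tool_rot: [-0.704, 0.706, 0.057, -0.054]
ft_force: [-1.0, -0.3, -0.7]
grip_width: 0.0535
```

```bash
python3 go.py 458.8 -298.3 95 98.5
```

```text
t 37.17 pos [ 462.9 -294.   102.9] y [ 0.004 -0.002 -1.   ] jaw 98.97 F [-1.  -0.3 -0.7] w 53.5 q [-0.77  0.63  1.75  0.    0.76 -2.5 ]
shift units [-0.06   0.098 -0.044] turn units [0.0009 0.0026 0.0011]
```

{"api": "drive_tool", "payload": {
  "targets": [
    [-0.05,0.05,-0.04,0.0009,0.002,0.0011],
    [0,0.04,0,0,0,0],
    [0,0,0,0,0,0]
  ]
}}

```text
time: 37.55
position: [0.4598, -0.2988, 0.0964]
tool_rot: [-0.704, 0.706, 0.053, -0.052]
ft_force: [0.6, 0.4, -0.5]
grip_width: 0.0531
```

```bash
python3 go.py 458.8 -298.3 92.5 98.5
python3 - <<'E'
from h import *
for n in("top","scene"):
    c=cam(n);save(c,n+"2.png")
E
python3 -c "
import cv2,numpy as np
a=cv2.imread('pics/top2.png')[200:310,370:480];b=cv2.imread('pics/scene2.png')[190:300,80:190]
cv2.imwrite('pics/pot2.png',cv2.resize(np.hstack([a,b]),None,fx=3.5,fy=3.5,interpolation=2))"
```

```text
t 37.55 pos [ 459.8 -298.8   96.4] y [ 0.002 -0.002 -1.   ] jaw 98.59 F [ 0.6  0.4 -0.5] w 53.1 q [-0.78  0.64  1.75 -0.    0.75 -2.5 ]
shift units [-0.011  0.049  0.008] turn units [0.0006 0.0005 0.0004]
```

View pics/pot2.png

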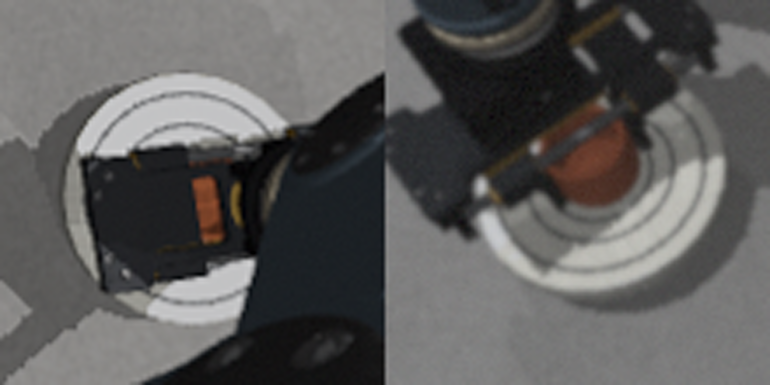

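The pot (crop about 590,155) sits inside the innermost rings and looks central. Now I'll lower it to contact.

{"api": "drive_tool", "payload": {
  "targets": [
    [-0.01,0.03,0.005,0,0,0],
    [0,0.02,0,0,0,0],
    [0,0.012,0,0,0,0]
  ]
}}

```text
time: 38.02
position: [0.4592, -0.2986, 0.0924]
tool_rot: [-0.704, 0.706, 0.054, -0.052]
ft_force: [-2.1, 1.4, 11.7]
grip_width: 0.0535
```

```bash
python3 go.py 458.8 -298.3 92.5 98.5
```

```text
t 38.02 pos [ 459.2 -298.6   92.4] y [ 0.002 -0.002 -1.   ] jaw 98.6 F [-2.1  1.4 11.7] w 53.5 q [-0.78  0.65  1.75 -0.    0.74 -2.5 ]
shift units [-0.004 -0.001  0.004] turn units [0.0008 0.0006 0.0005]
```

{"api": "drive_tool", "payload": {
  "targets": [
    [0,0,0,0,0,0],
    [0,0,0,0,0,0],
    [0,0,0,0,0,0],
    [0,0,0,0,0,0],
    [0,-0.06,0,0,0,0],
    [0,-0.2,0,0,0,0],
    [0,-0.4,0,0,0,0],
    [0,-0.4,0,0,0,0],
    [0,-0.4,0,0,0,0],
    [0,-0.1,0,0,0,0],
    [0,0,0,0,0,0]
  ],
  "grip": -1
}}

```text
time: 39.4
position: [0.4592, -0.2985, 0.2253]
tool_rot: [-0.703, 0.707, 0.055, -0.051]
ft_force: [0.1, 0.5, 0.1]
grip_width: 0.0869
```

```bash
python3 go.py 565.5 327.5 225 97.7
```

```text
t 39.4 pos [ 459.2 -298.5  225.3] y [ 0.005 -0.005 -1.   ] jaw 98.61 F [0.1 0.5 0.1] w 86.9 q [-0.78  0.45  1.65 -0.    1.04 -2.5 ]
shift units [ 2.485 -0.031  7.538] turn units [0.0019 0.0051 0.0014]
```

{"api": "drive_tool", "payload": {
  "targets": [
    [0.05,0,0.15,0,0,0],
    [0.1,0,0.3,0,0,0],
    [0.17,0,0.5,0,0,-0.0005],
    [0.17,0,0.5,0,0,-0.0005],
    [0.17,0,0.5,0,0,-0.0005],
    [0.17,0,0.5,0,0,-0.0005],
    [0.17,0,0.5,0,0,-0.0005],
    [0.17,0,0.5,0,0,-0.0005],
    [0.17,0,0.5,0,0,-0.0005],
    [0.17,0,0.5,0,0,-0.0005],
    [0.17,0,0.5,0,0,-0.0005],
    [0.17,0,0.5,0,0,-0.0005],
    [0.17,0,0.5,0,0.002,-0.0005],
    [0.17,0,0.5,0,0.002,-0.0005],
    [0.17,0,0.45,0,0,-0.0005],
    [0.1,0,0.25,0,0,0],
    [0.05,0,0.1,0,0,0],
    [0,0,0,0,0,0],
    [0,0,0,0,0,0]
  ],
  "grip": -0.5
}}

```text
time: 41.78
position: [0.5538, 0.3357, 0.1997]
tool_rot: [0.708, -0.703, -0.038, 0.06]
ft_force: [-0.1, -0.5, -0.8]
grip_width: 0.065
```

```bash
python3 go.py 565.5 327.5 165 97.7
python3 - <<'E'
from h import *
import meas
for n in ("top","scene"): c=cam(n); meas.run(c)
E
```

```text
t 41.77 pos [553.8 335.7 199.7] y [-0.031  0.005 -1.   ] jaw 97.95 F [-0.1 -0.5 -0.8] w 65.0 q [ 0.37  0.62  1.4   0.02  1.16 -1.35]
shift units [ 0.143  0.429 -0.125] turn units [-0.0028  0.0015 -0.0095]
[214. 133.] ztop 83.6 med [733.7 170.5  83.5] mean [731.8 171.3  83. ] circ (731.9, 171.9, 35.1) n 108 rgb [ 51.  79. 103.]
[151. 146.] ztop 105.0 med [696.7 306.5 103.7] mean [696.8 306.6 103.7] circ (697.0, 306.6, 19.5) n 231 rgb [179. 117. 140.]
[155. 207.] ztop 60.5 med [565.2 306.5  58.8] mean [566.  306.7  59.4] circ (566.3, 308.0, 9.1) n 12 rgb [ 5. 33. 13.]
[425. 256.] ztop 71.2 med [ 458.6 -302.8   67.9] mean [ 459.2 -300.6   68.8] circ (471.3, -281.5, 41.8) n 230 rgb [138.  82.  54.]
[141. 246.] ztop 123.3 med [478.8 313.1 121.6] mean [478.7 313.7 121.6] circ (478.7, 314.3, 19.3) n 265 rgb [ 16.  40. 122.]
[145. 287.] ztop 123.0 med [393.9 301.5 121.8] mean [393.5 301.5 121.7] circ (393.5, 302.4, 19.4) n 273 rgb [176. 176. 175.]
[278. 289.] ztop 105.6 med [388.7  25.5 103.8] mean [388.   25.3 103.8] circ (387.6, 25.6, 20.2) n 273 rgb [181.  46.  41.]
[233. 294.] ztop 105.3
[... 1010 characters left out ...]
9] mean [565.7 325.7 124.7] circ (563.8, 327.3, 20.7) n 164 rgb [34. 54. 36.]
[247. 146.] ztop 107.4 med [388.5  24.4 106.7] mean [388.   24.  106.3] circ (387.2, 24.2, 19.0) n 158 rgb [157.  47.  45.]
[218. 156.] ztop 107.5 med [375.1 -50.5 106.5] mean [374.9 -50.5 106.3] circ (372.1, -49.5, 20.3) n 170 rgb [155.  48.  46.]
[421. 181.] ztop 107.8 med [698.8 307.2 106.9] mean [698.7 307.4 106.7] circ (698.1, 307.9, 20.7) n 190 rgb [165. 100. 121.]
[139. 236.] ztop 87.6 med [ 461.2 -298.8   87.2] mean [ 459.3 -298.4   87.6] circ (458.6, -298.2, 27.2) n 129 rgb [79. 54. 47.]
[384. 226.] ztop 85.7 med [736.5 176.   85.6] mean [735.7 171.2  85.2] circ (732.1, 170.9, 36.0) n 173 rgb [54. 67. 83.]
```

{"api": "drive_tool", "payload": {
  "targets": [
    [0.07,0.1,-0.05,-0.0015,0.001,-0.005],
    [0.05,0.1,-0.05,-0.0013,0,-0.0045],
    [0,0.1,0,0,0,0],
    [0,0.05,0,0,0,0],
    [0,0,0,0,0,0]
  ]
}}

```text
time: 42.5
position: [0.5653, 0.3265, 0.1698]
tool_rot: [-0.705, 0.706, 0.047, -0.046]
ft_force: [0.3, -0.7, 0.3]
grip_width: 0.0652
```

```bash
python3 go.py 565.5 327.5 98.5 97.7
```

```text
t 42.5 pos [565.3 326.5 169.8] y [ 0.002 -0.    -1.   ] jaw 97.58 F [ 0.3 -0.7  0.3] w 65.2 q [ 0.35  0.65  1.43 -0.    1.06 -1.35]
shift units [0.002 0.891 0.013] turn units [ 0.0002 -0.0007  0.0006]
```

{"api": "drive_tool", "payload": {
  "targets": [
    [-0.005,0.15,0.01,0,0,0.0005],
    [-0.005,0.25,0,0,0,0.0005],
    [-0.005,0.25,0,0,0,0],
    [0,0.15,0,0,0,0],
    [0,0.07,0,0,0,0],
    [0,0,0,0,0,0]
  ]
}}

```text
time: 43.25
position: [0.5643, 0.3282, 0.097]
tool_rot: [-0.705, 0.706, 0.047, -0.047]
ft_force: [0.7, -0.3, 0.3]
grip_width: 0.0649
```

```bash
python3 go.py 565.5 327.5 98.5 97.7
```

```text
t 43.25 pos [564.3 328.2  97. ] y [ 0. -0. -1.] jaw 97.64 F [ 0.7 -0.3  0.3] w 64.9 q [ 0.36  0.74  1.47 -0.    0.93 -1.35]
shift units [ 0.013 -0.019 -0.01 ] turn units [ 0.     -0.0003  0.0001]
```

{"api": "drive_tool", "payload": {
  "targets": [
    [0.013,-0.015,-0.005,0,0,0],
    [0,0,0,0,0,0],
    [0,0,0,0,0,0],
    [0,0,0,0,0,0],
    [0,0,0,0,0,0],
    [0,0,0,0,0,0]
  ],
  "grip": 1
}}

```text
time: 44.0
position: [0.5665, 0.3282, 0.1]
tool_rot: [0.706, -0.705, -0.048, 0.046]
ft_force: [0.4, 0.0, -0.6]
grip_width: 0.0435
```

```bash
python3 go.py
```

```text
t 44.0 pos [566.5 328.2 100. ] y [ 0.003  0.001 -1.   ] jaw 97.64 F [ 0.4  0.  -0.6] w 43.5 q [ 0.35  0.74  1.47 -0.    0.93 -1.35]
```

{"api": "drive_tool", "payload": {
  "targets": [
    [0,-0.06,0,0,0,0],
    [0,-0.15,0,0,0,0],
    [0,-0.3,0,0,0,0],
    [0,-0.4,0,0,0,0],
    [0,-0.4,0,0,0,0],
    [0,-0.3,0,0,0,0],
    [0,-0.1,0,0,0,0],
    [0,0,0,0,0,0]
  ]
}}

```text
time: 45.0
position: [0.5653, 0.3279, 0.2442]
tool_rot: [0.706, -0.705, -0.048, 0.046]
ft_force: [-0.6, -0.6, -2.7]
grip_width: 0.0432
```

```bash
python3 go.py 591 -65.5 225 98.5
```

```text
t 45.0 pos [565.3 327.9 244.2] y [ 0.003  0.001 -1.   ] jaw 97.65 F [-0.6 -0.6 -2.7] w 43.2 q [ 0.36  0.57  1.36 -0.    1.21 -1.35]
shift units [-0.336  0.237 -4.916] turn units [-0.0001 -0.0047  0.0011]
```

{"api": "drive_tool", "payload": {
  "targets": [
    [-0.02,0,-0.15,0,0,-0.0007],
    [-0.02,0,-0.3,0,0,-0.0007],
    [-0.02,0,-0.45,0,-0.001,-0.0007],
    [-0.02,0,-0.45,0,-0.001,-0.0007],
    [-0.02,0,-0.45,0,-0.001,-0.0007],
    [-0.02,0,-0.45,0,-0.001,-0.0007],
    [-0.02,0,-0.45,0,-0.001,-0.0007],
    [-0.02,0,-0.45,0,0,-0.0007],
    [-0.02,0,-0.45,0,0,-0.0007],
    [-0.02,0,-0.45,0,0,-0.0007],
    [-0.02,0,-0.35,0,0,-0.0005],
    [-0.02,0,-0.2,0,0,0],
    [0,0,-0.07,0,0,0],
    [0,0,0,0,0,0],
    [0,0,0,0,0,0]
  ]
}}

```text
time: 46.88
position: [0.5878, -0.0634, 0.227]
tool_rot: [0.706, -0.704, -0.05, 0.055]
ft_force: [0.3, 0.3, -1.7]
grip_width: 0.0435
```

```bash
python3 go.py 592 -65.6 160 98.5
```

```text
t 46.88 pos [587.8 -63.4 227. ] y [-0.008  0.002 -1.   ] jaw 98.5 F [ 0.3  0.3 -1.7] w 43.5 q [-0.3   0.51  1.53 -0.    1.11 -2.01]
shift units [ 0.054  0.837 -0.038] turn units [-0.001   0.     -0.0024]
```

{"api": "drive_tool", "payload": {
  "targets": [
    [0.04,0.1,-0.03,-0.001,0,-0.002],
    [0.0,0.25,0,0,0,0],
    [0,0.35,0,0,0,0],
    [0,0.35,0,0,0,0],
    [0,0.25,0,0,0,0],
    [0,0.12,0,0,0,0],
    [0,0.03,0,0,0,0],
    [0,0,0,0,0,0]
  ]
}}

```text
time: 47.88
position: [0.5939, -0.0607, 0.1071]
tool_rot: [-0.704, 0.705, 0.057, -0.054]
ft_force: [0.5, 0.4, -2.6]
grip_width: 0.0434
```

```bash
python3 go.py 592 -65.6 90 98.5
```

```text
t 47.88 pos [593.9 -60.7 107.1] y [ 0.004 -0.001 -1.   ] jaw 98.94 F [ 0.5  0.4 -2.6] w 43.4 q [-0.29  0.67  1.62  0.    0.85 -2.02]
shift units [-0.034  0.214 -0.057] turn units [0.0005 0.0024 0.0013]
```

{"api": "drive_tool", "payload": {
  "targets": [
    [-0.03,0.05,-0.05,0.0005,0.002,0.0013],
    [0,0.08,0,0,0,0],
    [0,0.05,0,0,0,0],
    [0,0.015,0,0,0,0],
    [0,0,0,0,0,0]
  ]
}}

```text
time: 48.5
position: [0.5933, -0.0659, 0.0923]
tool_rot: [-0.705, 0.706, 0.054, -0.051]
ft_force: [-1.1, -1.0, -1.6]
grip_width: 0.0438
```

```bash
python3 go.py 592 -65.6 88 98.5
```

```text
t 48.5 pos [593.3 -65.9  92.3] y [ 0.004 -0.001 -1.   ] jaw 98.53 F [-1.1 -1.  -1.6] w 43.8 q [-0.3   0.69  1.63 -0.    0.82 -2.02]
shift units [-0.016  0.054  0.007] turn units [0.0006 0.0002 0.0011]
```

{"api": "drive_tool", "payload": {
  "targets": [
    [-0.018,0.03,0.003,0,0,0.0012],
    [0,0.025,0,0,0,0],
    [0,0.01,0,0,0,0]
  ]
}}

```text
time: 48.88
position: [0.5921, -0.0659, 0.0879]
tool_rot: [-0.704, 0.706, 0.053, -0.053]
ft_force: [-1.0, 0.5, 8.0]
grip_width: 0.0434
```

```bash
python3 go.py 592 -65.6 88 98.5
```

```text
t 48.88 pos [592.1 -65.9  87.9] y [ 0.    -0.002 -1.   ] jaw 98.55 F [-1.   0.5  8. ] w 43.4 q [-0.3   0.7   1.63 -0.    0.81 -2.02]
shift units [-0.001 -0.001  0.004] turn units [0.0007 0.0003 0.    ]
```

{"api": "drive_tool", "payload": {
  "targets": [
    [0,0,0,0,0,0],
    [0,0,0,0,0,0],
    [0,0,0,0,0,0],
    [0,0,0,0,0,0],
    [0,-0.06,0,0,0,0],
    [0,-0.2,0,0,0,0],
    [0,-0.4,0,0,0,0],
    [0,-0.4,0,0,0,0],
    [0,-0.3,0,0,0,0],
    [0,-0.1,0,0,0,0],
    [0,0,0,0,0,0]
  ],
  "grip": -0.5
}}

```text
time: 50.25
position: [0.5931, -0.0659, 0.2135]
tool_rot: [-0.704, 0.707, 0.055, -0.051]
ft_force: [0.2, 0.4, 0.1]
grip_width: 0.0652
```

```bash
python3 go.py 478.7 316 225 97.7
```

```text
t 50.25 pos [593.1 -65.9 213.5] y [ 0.006 -0.004 -1.   ] jaw 98.55 F [0.2 0.4 0.1] w 65.2 q [-0.3   0.52  1.54 -0.    1.07 -2.02]
shift units [-0.703 -0.171  4.932] turn units [0.0015 0.0047 0.0018]
```

{"api": "drive_tool", "payload": {
  "targets": [
    [-0.02,-0.05,0.15,0,0,0],
    [-0.04,-0.05,0.3,0,0,0],
    [-0.05,-0.03,0.45,0,0,-0.001],
    [-0.05,0,0.45,0,0,-0.001],
    [-0.05,0,0.45,0,0,-0.001],
    [-0.05,0,0.45,0,0,-0.001],
    [-0.05,0,0.45,0,0.001,-0.001],
    [-0.05,0,0.45,0,0.001,-0.001],
    [-0.05,0,0.45,0,0.001,-0.001],
    [-0.05,0,0.45,0,0.001,-0.001],
    [-0.05,0,0.35,0,0,-0.001],
    [-0.05,0,0.2,0,0,0],
    [-0.02,0,0.08,0,0,0],
    [0,0,0,0,0,0],
    [0,0,0,0,0,0]
  ]
}}

```text
time: 52.12
position: [0.4703, 0.3227, 0.2155]
tool_rot: [0.706, -0.705, -0.054, 0.048]
ft_force: [0.3, -0.1, -0.0]
grip_width: 0.0653
```

```bash
python3 go.py 478.7 316 165 97.7
```

```text
t 52.12 pos [470.3 322.7 215.5] y [ 0.009  0.002 -1.   ] jaw 98.29 F [ 0.3 -0.1 -0. ] w 65.3 q [ 0.41  0.49  1.61 -0.    1.04 -1.31]
shift units [ 0.087  0.632 -0.098] turn units [-0.0003  0.0033  0.0029]
```

{"api": "drive_tool", "payload": {
  "targets": [
    [0.07,0.1,-0.07,0,0.003,0.0029],
    [0,0.25,0,0,0,0],
    [0,0.2,0,0,0,0],
    [0,0.06,0,0,0,0],
    [0,0,0,0,0,0]
  ]
}}

```text
time: 52.75
position: [0.4803, 0.3143, 0.1642]
tool_rot: [0.706, -0.706, -0.046, 0.045]
ft_force: [-0.1, 0.4, -0.5]
grip_width: 0.0652
```

```bash
python3 go.py 478.7 316 98 97.7
```

```text
t 52.75 pos [480.3 314.3 164.2] y [ 0.  0. -1.] jaw 97.37 F [-0.1  0.4 -0.5] w 65.2 q [ 0.38  0.56  1.64  0.    0.94 -1.31]
shift units [-0.018  0.827  0.024] turn units [-0.     -0.0018  0.0001]
```

{"api": "drive_tool", "payload": {
  "targets": [
    [-0.02,0.12,0.02,0,-0.0015,0.0005],
    [-0.005,0.25,0,0,0,0.0003],
    [-0.005,0.22,0,0,0,0],
    [0,0.13,0,0,0,0],
    [0,0.05,0,0,0,0],
    [0,0,0,0,0,0]
  ]
}}

```text
time: 53.5
position: [0.479, 0.3171, 0.1019]
tool_rot: [0.706, -0.705, -0.049, 0.047]
ft_force: [-0.9, -0.5, 0.3]
grip_width: 0.0653
```

```bash
python3 go.py 478.7 316 98 97.7
```

```text
t 53.5 pos [479.  317.1 101.9] y [ 0.002  0.002 -1.   ] jaw 97.73 F [-0.9 -0.5  0.3] w 65.3 q [ 0.39  0.66  1.68  0.    0.8  -1.32]
shift units [-0.005  0.049 -0.013] turn units [-0.0005  0.0002  0.0008]
```

{"api": "drive_tool", "payload": {
  "targets": [
    [-0.005,0.045,-0.01,0,0,0.0008],
    [0,0,0,0,0,0],
    [0,0,0,0,0,0],
    [0,0,0,0,0,0],
    [0,0,0,0,0,0],
    [0,0,0,0,0,0]
  ],
  "grip": 1
}}

```text
time: 54.25
position: [0.4794, 0.3165, 0.0993]
tool_rot: [0.706, -0.705, -0.048, 0.047]
ft_force: [-0.1, 0.4, -0.6]
grip_width: 0.0434
```

```bash
python3 go.py
```

```text
t 54.25 pos [479.4 316.5  99.3] y [ 0.002  0.003 -1.   ] jaw 97.74 F [-0.1  0.4 -0.6] w 43.4 q [ 0.39  0.66  1.68  0.    0.8  -1.32]
```

{"api": "drive_tool", "payload": {
  "targets": [
    [0,-0.06,0,0,0,0],
    [0,-0.15,0,0,0,0],
    [0,-0.3,0,0,0,0],
    [0,-0.4,0,0,0,0],
    [0,-0.4,0,0,0,0],
    [0,-0.3,0,0,0,0],
    [0,-0.1,0,0,0,0],
    [0,0,0,0,0,0]
  ]
}}

```text
time: 55.25
position: [0.4781, 0.3157, 0.2437]
tool_rot: [0.706, -0.705, -0.049, 0.047]
ft_force: [0.0, -0.3, -2.1]
grip_width: 0.0433
```

```bash
python3 go.py 567.8 65.3 225 98.5
```

```text
t 55.25 pos [478.1 315.7 243.7] y [ 0.002  0.003 -1.   ] jaw 97.74 F [ 0.  -0.3 -2.1] w 43.3 q [ 0.39  0.46  1.57  0.    1.11 -1.32]
shift units [ 0.689  0.228 -3.253] turn units [-0.0007 -0.0042  0.0008]
```

{"api": "drive_tool", "payload": {
  "targets": [
    [0.04,0,-0.15,0,0,-0.0005],
    [0.08,0,-0.3,0,0,-0.0005],
    [0.1,0,-0.45,0,-0.001,-0.0005],
    [0.1,0,-0.45,0,-0.001,-0.0005],
    [0.1,0,-0.45,0,-0.001,-0.0005],
    [0.1,0,-0.45,0,-0.001,-0.0005],
    [0.1,0,-0.4,0,0,-0.0005],
    [0.08,0,-0.27,0,0,-0.0005],
    [0.03,0,-0.12,0,0,0],
    [0,0,-0.03,0,0,0],
    [0,0,0,0,0,0],
    [0,0,0,0,0,0]
  ]
}}

```text
time: 56.75
position: [0.5669, 0.0673, 0.2303]
tool_rot: [0.705, -0.705, -0.048, 0.056]
ft_force: [-1.0, 0.7, -2.1]
grip_width: 0.0436
```

```bash
python3 go.py 568.5 65.3 150 98.5
```

```text
t 56.75 pos [566.9  67.3 230.3] y [-0.011  0.    -1.   ] jaw 98.47 F [-1.   0.7 -2.1] w 43.6 q [-0.08  0.48  1.58 -0.    1.1  -1.8 ]
shift units [ 0.026  1.004 -0.03 ] turn units [-0.0005 -0.0002 -0.0033]
```

{"api": "drive_tool", "payload": {
  "targets": [
    [0.02,0.1,-0.025,0,0,-0.0028],
    [0.0,0.25,0,0,0,0],
    [0,0.35,0,0,0,0],
    [0,0.35,0,0,0,0],
    [0,0.3,0,0,0,0],
    [0,0.15,0,0,0,0],
    [0,0.04,0,0,0,0],
    [0,0,0,0,0,0]
  ]
}}

```text
time: 57.75
position: [0.5694, 0.0691, 0.1035]
tool_rot: [0.705, -0.705, -0.056, 0.053]
ft_force: [0.8, 0.1, -1.8]
grip_width: 0.0434
```

```bash
python3 go.py 568.5 65.3 89.5 98.5
```

```text
t 57.75 pos [569.4  69.1 103.5] y [ 0.004  0.002 -1.   ] jaw 98.81 F [ 0.8  0.1 -1.8] w 43.4 q [-0.07  0.65  1.68  0.    0.8  -1.8 ]
shift units [-0.019  0.174 -0.045] turn units [-0.0003  0.0017  0.0013]
```

{"api": "drive_tool", "payload": {
  "targets": [
    [-0.02,0.05,-0.04,0,0.0015,0.0013],
    [0,0.07,0,0,0,0],
    [0,0.035,0,0,0,0],
    [0,0,0,0,0,0]
  ]
}}

```text
time: 58.25
position: [0.5698, 0.0652, 0.0923]
tool_rot: [0.705, -0.705, -0.054, 0.051]
ft_force: [-0.1, -0.3, -1.2]
grip_width: 0.0437
```

```bash
python3 go.py 568.5 65.3 87.3 98.5
```

```text
t 58.25 pos [569.8  65.2  92.3] y [ 0.004  0.001 -1.   ] jaw 98.52 F [-0.1 -0.3 -1.2] w 43.7 q [-0.08  0.67  1.69  0.    0.78 -1.8 ]
shift units [-0.016  0.063  0.003] turn units [0.     0.0001 0.0013]
```

{"api": "drive_tool", "payload": {
  "targets": [
    [-0.016,0.035,0,0,0,0.0012],
    [0,0.025,0,0,0,0],
    [0,0.015,0,0,0,0]
  ]
}}

```text
time: 58.62
position: [0.5688, 0.065, 0.0872]
tool_rot: [-0.705, 0.705, 0.053, -0.052]
ft_force: [-3.1, -0.4, 12.5]
grip_width: 0.0438
```

```bash
python3 go.py 568.5 65.3 87.3 98.5
```

```text
t 58.62 pos [568.8  65.   87.2] y [ 0.001 -0.    -1.   ] jaw 98.53 F [-3.1 -0.4 12.5] w 43.8 q [-0.08  0.68  1.69 -0.    0.77 -1.8 ]
shift units [-0.003 -0.001  0.004] turn units [0.0001 0.0001 0.0003]
```

{"api": "drive_tool", "payload": {
  "targets": [
    [0,0,0,0,0,0],
    [0,0,0,0,0,0],
    [0,0,0,0,0,0],
    [0,-0.06,0,0,0,0],
    [0,-0.25,0,0,0,0],
    [0,-0.45,0,0,0,0],
    [0,-0.45,0,0,0,0],
    [0,-0.3,0,0,0,0],
    [-0.07,0,0.15,0,0,0],
    [-0.14,0,0.3,0,0,-0.0005],
    [-0.22,0,0.45,0,0,-0.0005],
    [-0.22,0,0.45,0,0,-0.0005],
    [-0.22,0,0.45,0,0.001,-0.0005],
    [-0.22,0,0.45,0,0.001,-0.0005],
    [-0.22,0,0.4,0,0.001,-0.0005],
    [-0.14,0,0.27,0,0,0],
    [-0.06,0,0.12,0,0,0],
    [0,0,0,0,0,0],
    [0,0,0,0,0,0]
  ],
  "grip": -0.5
}}

```text
time: 61.0
position: [0.3974, 0.296, 0.2019]
tool_rot: [-0.705, 0.706, 0.046, -0.053]
ft_force: [0.5, -1.5, 0.7]
grip_width: 0.065
```

```bash
python3 go.py 393.8 304.5 165 97.9
```

```text
t 61.0 pos [397.4 296.  201.9] y [-0.009 -0.003 -1.   ] jaw 97.98 F [ 0.5 -1.5  0.7] w 65.0 q [ 0.41  0.42  1.79  0.    0.94 -1.3 ]
shift units [-0.026  0.461  0.112] turn units [ 0.0005  0.0004 -0.0031]
```

{"api": "drive_tool", "payload": {
  "targets": [
    [-0.03,0.1,0.09,0.0005,0,-0.0028],
    [0,0.2,0.01,0,0,0],
    [0,0.1,0,0,0,0],
    [0,0,0,0,0,0]
  ]
}}

```text
time: 61.5
position: [0.3952, 0.3027, 0.168]
tool_rot: [0.706, -0.705, -0.048, 0.047]
ft_force: [-0.7, -0.9, -0.0]
grip_width: 0.0653
```

```bash
python3 go.py 393.8 304.5 97 97.9
```

```text
t 61.5 pos [395.2 302.7 168. ] y [ 0.001  0.    -1.   ] jaw 97.71 F [-0.7 -0.9 -0. ] w 65.3 q [ 0.43  0.47  1.82  0.    0.84 -1.28]
shift units [-0.015  0.888  0.025] turn units [-0.0001 -0.001   0.0002]
```

{"api": "drive_tool", "payload": {
  "targets": [
    [-0.015,0.12,0.02,0,-0.001,0.0005],
    [-0.005,0.25,0,0,0,0.0003],
    [-0.005,0.25,0,0,0,0],
    [0,0.15,0,0,0,0],
    [0,0.07,0,0,0,0],
    [0,0,0,0,0,0]
  ]
}}

```text
time: 62.25
position: [0.3946, 0.3049, 0.0991]
tool_rot: [0.706, -0.705, -0.049, 0.048]
ft_force: [-0.1, 0.7, 0.3]
grip_width: 0.0654
```

```bash
python3 go.py 393.8 304.5 97 97.9
```

```text
t 62.25 pos [394.6 304.9  99.1] y [ 0.002  0.002 -1.   ] jaw 97.87 F [-0.1  0.7  0.3] w 65.4 q [ 0.43  0.6   1.87  0.    0.67 -1.28]
shift units [-0.011  0.026 -0.003] turn units [-0.0006 -0.0002  0.0007]
```

{"api": "drive_tool", "payload": {
  "targets": [
    [-0.01,0.03,0,0,0,0.0005],
    [0,0,0,0,0,0],
    [0,0,0,0,0,0],
    [0,0,0,0,0,0],
    [0,0,0,0,0,0],
    [0,0,0,0,0,0]
  ],
  "grip": 1
}}

```text
time: 63.0
position: [0.3944, 0.3051, 0.0977]
tool_rot: [0.706, -0.704, -0.05, 0.048]
ft_force: [0.4, 0.2, -2.0]
grip_width: 0.0433
```

```bash
python3 go.py
```

```text
t 63.0 pos [394.4 305.1  97.7] y [ 0.003  0.003 -1.   ] jaw 97.88 F [ 0.4  0.2 -2. ] w 43.3 q [ 0.43  0.6   1.87  0.    0.66 -1.28]
```

{"api": "drive_tool", "payload": {
  "targets": [
    [0,-0.06,0,0,0,0],
    [0,-0.15,0,0,0,0],
    [0,-0.3,0,0,0,0],
    [0,-0.4,0,0,0,0],
    [0,-0.4,0,0,0,0],
    [0,-0.3,0,0,0,0],
    [0,-0.1,0,0,0,0],
    [0,0,0,0,0,0]
  ]
}}

```text
time: 64.0
position: [0.3933, 0.3044, 0.2426]
tool_rot: [0.707, -0.704, -0.05, 0.047]
ft_force: [0.9, 0.0, -2.2]
grip_width: 0.0439
```

```bash
python3 go.py 523.2 -10.3 225 98.5
```

```text
t 64.0 pos [393.3 304.4 242.6] y [ 0.004  0.004 -1.   ] jaw 97.88 F [ 0.9  0.  -2.2] w 43.9 q [ 0.43  0.36  1.75  0.    1.03 -1.28]
shift units [ 1.068  0.212 -4.12 ] turn units [-0.001  -0.0035  0.0015]
```

{"api": "drive_tool", "payload": {
  "targets": [
    [0.04,0,-0.15,0,0,-0.0003],
    [0.08,0,-0.3,0,0,-0.0005],
    [0.12,0,-0.45,0,-0.001,-0.0005],
    [0.12,0,-0.45,0,-0.001,-0.0005],
    [0.12,0,-0.45,0,-0.001,-0.0005],
    [0.12,0,-0.45,0,0,-0.0005],
    [0.12,0,-0.45,0,0,-0.0005],
    [0.12,0,-0.45,0,0,-0.0005],
    [0.11,0,-0.4,0,0,-0.0005],
    [0.08,0,-0.27,0,0,0],
    [0.03,0,-0.1,0,0,0],
    [0,0,0,0,0,0],
    [0,0,0,0,0,0]
  ]
}}

```text
time: 65.62
position: [0.5183, -0.011, 0.2278]
tool_rot: [0.707, -0.704, -0.047, 0.056]
ft_force: [0.3, 0.2, -1.7]
grip_width: 0.0433
```

```bash
python3 go.py 523.7 -10.3 160 98.5
```

```text
t 65.62 pos [518.3 -11.  227.8] y [-0.012  0.003 -1.   ] jaw 98.32 F [ 0.3  0.2 -1.7] w 43.3 q [-0.24  0.41  1.71  0.    1.03 -1.95]
shift units [ 0.078  0.847 -0.006] turn units [-0.0016 -0.001  -0.0037]
```

{"api": "drive_tool", "payload": {
  "targets": [
    [0.05,0.1,-0.005,-0.0014,-0.0005,-0.0033],
    [0.01,0.25,0,0,0,0],
    [0,0.35,0,0,0,0],
    [0,0.35,0,0,0,0],
    [0,0.27,0,0,0,0],
    [0,0.12,0,0,0,0],
    [0,0.03,0,0,0,0],
    [0,0,0,0,0,0]
  ]
}}

```text
time: 66.62
position: [0.5234, -0.005, 0.1065]
tool_rot: [-0.705, 0.705, 0.056, -0.054]
ft_force: [0.1, 0.1, -1.8]
grip_width: 0.0434
```

```bash
python3 go.py 523.7 -10.3 90 98.5
```

```text
t 66.62 pos [523.4  -5.  106.5] y [ 0.004  0.    -1.   ] jaw 98.92 F [ 0.1  0.1 -1.8] w 43.4 q [-0.22  0.6   1.81  0.    0.73 -1.95]
shift units [-0.008  0.207 -0.065] turn units [0.0001 0.0023 0.0012]
```

{"api": "drive_tool", "payload": {
  "targets": [
    [-0.01,0.05,-0.06,0,0.002,0.0013],
    [0,0.08,0,0,0,0],
    [0,0.05,0,0,0,0],
    [0,0.02,0,0,0,0],
    [0,0,0,0,0,0]
  ]
}}

```text
time: 67.25
position: [0.5248, -0.0107, 0.0912]
tool_rot: [-0.705, 0.706, 0.054, -0.051]
ft_force: [0.2, 0.0, -1.5]
grip_width: 0.0439
```

```bash
python3 go.py 523.7 -10.3 86 98.5
```

```text
t 67.25 pos [524.8 -10.7  91.2] y [ 0.004 -0.001 -1.   ] jaw 98.51 F [ 0.2  0.  -1.5] w 43.9 q [-0.23  0.63  1.81 -0.    0.69 -1.95]
shift units [-0.013  0.064  0.008] turn units [0.0006 0.0001 0.001 ]
```

{"api": "drive_tool", "payload": {
  "targets": [
    [-0.014,0.035,0.005,0.0003,0,0.001],
    [0,0.025,0,0,0,0],
    [0,0.015,0,0,0,0]
  ]
}}

```text
time: 67.62
position: [0.5239, -0.0106, 0.0856]
tool_rot: [-0.705, 0.706, 0.053, -0.052]
ft_force: [-2.4, -0.9, 11.7]
grip_width: 0.0437
```

```bash
python3 go.py 523.7 -10.3 86 98.5
```

```text
t 67.62 pos [523.9 -10.6  85.6] y [ 0.001 -0.001 -1.   ] jaw 98.53 F [-2.4 -0.9 11.7] w 43.7 q [-0.23  0.64  1.81 -0.    0.68 -1.95]
shift units [-0.002 -0.005  0.004] turn units [0.0004 0.0001 0.0003]
```

Contact. I'll release, retreat up and towards the board so the top camera has a clear view.

{"api": "drive_tool", "payload": {
  "targets": [
    [0,0,0,0,0,0],
    [0,0,0,0,0,0],
    [0,0,0,0,0,0],
    [0,0,0,0,0,0],
    [0,-0.06,0,0,0,0],
    [0,-0.25,0,0,0,0],
    [0,-0.45,0,0,0,0],
    [0,-0.45,0,0,0,0],
    [0,-0.3,0,0,0,0],
    [-0.1,0,0.2,0,0,0],
    [-0.15,0,0.45,0,0,0],
    [-0.15,0,0.5,0,0,0],
    [-0.15,0,0.5,0,0,0],
    [-0.15,0,0.5,0,0,0],
    [-0.15,0,0.5,0,0,0],
    [-0.15,0,0.5,0,0,0],
    [-0.15,0,0.45,0,0,0],
    [-0.05,0,0.2,0,0,0],
    [0,0,0,0,0,0],
    [0,0,0,0,0,0]
  ],
  "grip": -0.5
}}

```text
time: 70.12
position: [0.3614, 0.2867, 0.2006]
tool_rot: [-0.704, 0.706, 0.044, -0.062]
ft_force: [0.1, -0.3, -0.4]
grip_width: 0.0656
```

```bash
python3 go.py
python3 - <<'E'
from h import *
import meas
c=cam("top"); save(c,"top3.png"); meas.run(c)
P=cloud(c); I=c["pixels"].astype(int); z=P[...,2]
m=(I[...,0]>I[...,2]+40)&(z>.06)&(z<.12)&(P[...,1]<-.15)
print("pot",meas.circ(P[m&(z>.098)]),P[m][:,:3].mean(0),m.sum(), np.percentile(z[m],[5,50,95]))
w=(abs(z-.06)<.006)&(P[...,1]<-.15); print("wheel",meas.circ(P[w]))
c=cam("scene"); P=cloud(c); I=c["pixels"].astype(int); z=P[...,2]; save(c,"scene3.png")
m=(I[...,0]>I[...,2]+25)&(z>.06)&(z<.12)&(P[...,1]<-.15)
print("pot s",meas.circ(P[m&(z>.1)]),m.sum())
w=(abs(z-.063)<.006)&(P[...,1]<-.15); print("wheel s",meas.circ(P[w]))
E
```

```text
t 70.12 pos [361.4 286.7 200.6] y [-0.025 -0.006 -1.   ] jaw 98.59 F [ 0.1 -0.3 -0.4] w 65.6 q [ 0.42  0.39  1.86  0.01  0.92 -1.3 ]
[214. 133.] ztop 83.4 med [734.6 174.4  83. ] mean [732.6 172.7  82.7] circ (732.4, 172.1, 35.4) n 114 rgb [49. 76. 99.]
[151. 146.] ztop 105.0 med [696.8 306.3 103.5] mean [696.7 306.4 103.6] circ (696.4, 306.3, 19.1) n 234 rgb [176. 123. 146.]
[321. 195.] ztop 111.5 med [589.3 -66.  109.8] mean [588.9 -66.4 109.9] circ (589.4, -66.2, 19.7) n 252 rgb [ 50. 128.  73.]
[261. 205.] ztop 111.3 med [567.2  63.1 109.9] mean [566.9  63.6 109.9] circ (566.5, 63.5, 19.4) n 245 rgb [ 36.  62. 146.]
[296. 227.] ztop 111.8 med [521.3 -12.3 109.9] mean [521.4 -11.5 109.9] circ (520.8, -11.8, 19.9) n 264 rgb [180. 180. 182.]
[425. 255.] ztop 71.3 med [ 458.9 -302.5   67.8] mean [ 459.8 -300.6   68.5] circ (466.7, -293.4, 56.3) n 247 rgb [138.  83.  55.]
[278. 289.] ztop 105.6 med [388.6  25.5 104. ] mean [388.1  25.4 103.9] circ (387.7, 25.5, 20.2) n 267 rgb [178.  45.  40.]
[233. 294.] ztop 105.6 med [378.1 120.7 103.9] mean [378.4 120.4 103.9] circ (378.8, 120.0, 19.9) n 266 rgb [174.  34.  30.]
[314. 296.] ztop 105.6 med [374.3 -50.7 103.9] mean [373.8 -50.7 103.9] circ (373.1, -50.6, 20.3) n 274 rgb [177.  45.  41.]
pot (459.6, -297.3, 26.8) [ 0.45926484 -0.30123997  0.08383783] 529 [0.06483925 0.08176849 0.10634109]
wheel (458.9, -298.7, 79.9)
pot s (457.9, -297.8, 27.6) 683
wheel s (-27.9, -283.4, 566.1)
```

View pics/top3.png

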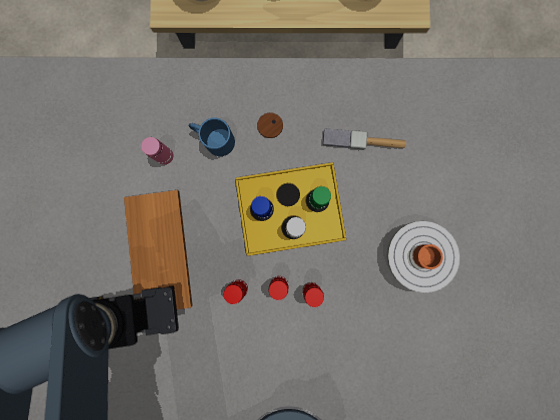

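The top view shows all three jars upright back in the tray: blue (261,205), green (320,195), white (295,227). The pot stands on the wheel at (427,256), and the mug, rib, brush and lookalikes have not moved. Handing in.

```bash
python3 -c "
from cell import finish_job; print(finish_job())"
```

```text
the job is handed in; nothing more can be done
None
```

I moved the white, blue and green jars to the board and stood the pot on the banding wheel. Then I put each jar back in the tray on its own spot (green, blue, white) and handed in at about 70 s of the 134 s. Everything was lowered until the force showed contact before I let go.

What the last checks showed:
- **Pot:** about 1.5 mm from the wheel's centre in the top view.
- **Jars:** green is about 1 mm, blue about 2 mm and white about 2 mm from where they started. All three lid tops are at 110 mm, so they stand upright on the tray floor.
- **Bystanders:** the mug's position in the top view agrees with the start except for one noisy circle fit. The brush and rib look unmoved by eye. The gripper is clear of everything.

What was imperfect or disagreed:
- **Jar spots:** blue and white lie about 5 mm from the disc centres I worked out from the tray outline. They started about 3 mm off those centres, and I did not nudge them.
- **White jar:** it touched the board at about 25 N when I first set it down. The other set-downs read about 7 to 13 N.
- **Cameras against robot:** over the board, the top camera and the arm's own position differ by about 2 mm in y.
- **Wheel centre in the scene view:** my final fit there came out meaningless, so the pot check rests on the top view. The pot position in the scene view agrees with it.

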